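Pack the filler's washed change parts into their fitted tray

ROBOT

A 6-joint arm with a two-finger parallel gripper is mounted at the origin on the work surface. World frame = base frame: x ahead of the robot, y to its left, z up, the work surface at z = 0. Lengths are in m, angles in rad, forces in N, time in s.
With the tool pointing down it reaches from about 0.375 to 0.9 m from the base axis. Payload 3.1 kg.
Tool frame: the origin (TCP) lies at the very end of the fingers, on their centre line; the grasp point (between the pads) lies 19 mm behind it; z points along the fingers, y is the line along which they close (so a half turn about z gives the same grasp; the last joint's range is limited). The gripper opens to 87 mm and grips with 3 to 60 N. Pads are 19 mm wide; open, the fingers measure 117 mm over their backs; the gripper's body (75 mm by 190 mm) begins 51 mm behind the grasp point.
Start: joints at [-1.415, 0.527, 1.433, -0, 1.181, -0.178], TCP at [0.205, -0.59, 0.223] pointing down, gripper open.
Joint ranges: [-3.08, 3.08], [-0.75, 2.2], [0.22, 2.44], [-1.43, 4.57], [0, 2.65], [-2.85, 2.85]. Speed limits (rad/s): [2.79, 2.79, 3.14, 3.14, 3.14, 3.14].

INTERFACE

Orientations are given as a unit quaternion [w, x, y, z].
In Python, from plant import * gives the robot as it stands. The module is installed in compiled form; this text tells all that it offers.
- The arm moves only by the tool servo_tool, never from a script. Its argument "plan" is a list of rows, each an object of numbers: "dx", "dy", "dz": the shift along the world's x, y, z in cm; "ax", "ay", "az": the turn, a rotation vector about the world's x, y, z in rad; "fingers": the finger opening in cm, from 0 to 8.7. A call has 1 to 5 rows; each row is the pose to reach, as a shift and turn from the pose commanded when the call began; what a row does not reach only later rows make up. A row lasts 1/10 s, in which the tool goes at most 50 mm and 8.59 degrees, less where a joint would pass 70% of its speed; a pose out of reach is approached as far as the arm can. A call with a gripper value outside its range is refused whole. The fingers move at their own pace and stop on an object; the grip force is fixed at half the most. Time passes only in rows, so rows that repeat a pose let the fingers close. It gives the time, the measured TCP pose, the force, the opening and the grip force at its end, in the units of the state.
- sense(): the state, without advancing time (a new reading comes with each control period).
- get_image(name): name is "scene" or "top"; returns (picture, depth): 480x640x3 uint8, red, green, blue; 480x640 float32, m along the optical axis (not along the pixel's ray), 0 where there is no reading.
- camera_info(name): a dict with "vfov" (degrees; the focal length in pixels is half the picture's height over the tangent of half this angle, whatever the lens; pixels are square), "cx", "cy" (the principal point, pixels), "pose" (4x4, takes a point from camera to world coordinates). Camera axes: x right, y up, looking along -z (the intrinsics and any distortion apply to the point x, -y, -z); pixel columns grow to the right and rows downward; lengths in m; the calibration is good to about 2 mm. A picture is of the moment at which its call begins. camera_info takes no time and is no camera call.
- job_done(): hands the job in; it is judged then, once.
Trained networks look in the newest picture that a camera, given by its name, has taken for a name from the list of things; names that differ only in an ending like _2 or _b are one class to them, and where a whole thing is asked for, a point or a joint stands for the part that bears it (a point fixed in the world has none). Each returns a list of dicts, best first, with "conf" (0 to 1); they miss things now and then, are a little off and sometimes report something else, mostly with a low value. They report only what shows in the picture. A call takes as long as a camera call. They do not tell look-alikes from the thing itself.
- search_frame(camera, label): "rect" ([left, top, right, bottom] in pixels, round what is visible of it).
- outline_of(camera, label): "pixels" (480x640 bool, what is visible of it) and "rect" ([left, top, right, bottom] in pixels, round what is visible of it).
The state is a dict: "clock": time; "qpos": joint angles; "joint_velocities": joint speeds; "tau": joint torques, N m; "position": TCP position; "ee_rot": TCP orientation; "wrist_force": force on the tool from outside, world axes, zero at the start; "wrist_torque": the same for the moment, N m; "gripper_width": finger opening in m; "gripper_force": force on a finger pad.
Only numpy, scipy, OpenCV 4.12 (cv2) and the standard library are available. Lean on these libraries where they do the work, as an engineer would, in place of code of your own. Each camera call takes 0.05 s, during which the arm holds its last target. There are 200 camera calls.

TASK

Pack the filling machine's washed change parts: the slotted bracket is already in the tray; take the piston and the scraper off the sloping draining rack and lay each flat and fully down in the tray compartment shaped for it, piston head and scraper blade in the wide bays. Hold the heavy-headed piston at its balance point and bring it level before it comes down to the tray; set everything down gently, without dropping it. When all lie in place swing the tray's hold-down bar fully down over them, let go, and leave the other things on the table and the nut in the tray as they are.

Things in the scene. Friction and masses are not known exactly. Their poses are not given: they have to be found in the camera images.
- tray: Steel tray fixed on the table, from x -120 to 138, y -150 to 150 mm, walls 30 high, 6 thick. Origin: on its underside; z up, x away from the robot (yaw within 0.2 rad), y left. Floor 6 above origin. White dividers, tops 28 above origin, make 3 compartments along x, cut away beside their middles for fingers, down to the floor. Nut well in the -x +y corner. Tray and rack may swap sides.
- bed_piston (a point): Where the piston's origin comes to lie: tray x 12, y 80, z 17 mm; the head goes to tray +x, piston x along tray x. Compartment, centre line y 80: foot channel 30 mm wide from x -98 to -30, open middle, head bay 48 mm wide from x 74 to 120. A rib at x -70 (top z 17) carries the foot, so that the rod is level with the head on the floor.
- bed_bracket (a point): Where the bracket's origin belongs and already lies, within 5 mm: tray x 8, y 0, z 18 mm, bracket along tray x, either end first. Compartment 50 mm wide from x -100 to 116 on centre line y 0, side walls cut away from x -37 to 53; ribs at x -70 and 80, tops z 18.
- bed_scraper (a point): Where the scraper's origin comes to lie: tray x 5, y -80, z 18 mm; the blade goes to tray +x. Compartment, centre line y -80: handle channel 30 mm wide from x -103 to -40, open middle, blade bay 66 mm wide from x 60 to 118; ribs at x -70 and 85, tops z 18.
- bail (a joint): Hold-down bar of the tray: a U of 8 mm round steel, arms 90 mm, outside the tray's long sides (y +-158), hinge axis along tray y at tray x -115, z 38 mm. Angle in rad: 0 = fully down (stop), cross bar over the parts at x -25, z 38; pi/2 = upright at the tray's near end; starts at 1.65 to 1.9, limit 2.0. Friction of 0.06 N m holds it upright; about 1 N at the cross bar moves it.
- bail_knob (a point): Centre of the black ball, 20 mm across, on the middle of the cross bar: on an 8 mm neck, 26 mm off the bar's axis, on the side facing up when the bar is down, towards the robot when upright. At angle q: tray x = -115 + 90 cos q - 26 sin q, y = 0, z = 38 + 90 sin q + 26 cos q (mm).
- rack: Open draining rack of 8 mm round steel, fixed, 300 (y) by 185 mm (x), 155 high at the far side. Origin: centre of its footprint; x away from the robot, z up. Parts lie along x on two cross bars (22 and 163 mm up the slope, open below between them), rising 35 degrees towards +x, feet against a lip 14 mm high at x -94, z 40. Lanes: y -65 and 65, +-20; pins 10 high at y -130, 0, 130.
- piston: Dosing piston, steel, 200 mm long, about 0.4 kg: rod 12 mm thick, flat foot block 20 wide, 12 high, 34 long at one end, heavy round head 34 across, 30 long with two black seals at the other (high) end. Origin: on the rod's underside, 6 mm below its axis, 100 mm from the foot end; x towards the head (head from x 70 to 100), z square to the rod, away from the slope. Balance point: x 33.
- piston_head (a point): Centre of the piston's head, at x 85, z 6 mm in the piston's frame.
- scraper: Flat steel scraper, 205 mm long, about 0.3 kg: handle 18 wide, 8 thick, 145 long, then a blade 50 wide, 4 thick, 60 long at the high end. Origin: on the flat underside, 100 mm from the handle's end; x towards the blade (blade from x 45 to 105), z square to the flat, away from the slope. Balance point: x 10.
- scraper_blade (a point): Centre of the scraper's blade, at x 75, z 2 mm in the scraper's frame.
- bracket: Flat guide bracket: straight steel bar 200 x 38 x 6 mm with two long slots, the same either way round, about 0.26 kg. Origin: centre of its underside, at its balance point; x along it. It already lies in its compartment, the middle one, and stays there.
- nut: Steel thumb nut, 24 mm across, 20 mm high, in the small well at a corner of the tray; belongs there. Not to be disturbed.
- vial: Slim amber vial, 30 mm across, 85 mm high, standing between rack and tray. Not to be disturbed.
- spanner: Steel spanner lying on the table at the right. Not to be disturbed.
- jar: Glass jar with steel lid, 80 mm across, 100 mm high, at the back. Not to be disturbed.
- beaker: Open steel beaker, 80 mm across, 100 mm high, at the back. Not to be disturbed.
- dropper: White bottle with black cap, 48 mm across, 120 mm high, at the back. Not to be disturbed.
- brush: Hand brush lying on the table at the left. Not to be disturbed.
Mind the look-alikes: they are no part of the job. What is shaped like the scraper but green or red is not meant.

How it is judged:
On the way:
1. the piston is held in the fingers level (within 11 degrees), clear of the rack and of the tray (contact force between the fingers and piston above 0.5 N and contact force between piston and rack below 0.05 N and contact force between piston and tray below 0.05 N and height (world z) of piston above 0.05 m and angle between piston's own x axis and vertical between 1.3708 and 1.7708 rad), for 0.3 s.
At the end, for the whole second after the job is handed in: Piston, scraper and bracket lie at rest in their own compartments: within 12 mm along, 10 mm across and 6 mm in height of their places, level within 4 and aligned within 7 degrees, piston head and scraper blade in the +x bays (flat parts on either face); hold-down bar under 0.08 rad (angle between piston's own x axis and vertical between 1.5008 and 1.6408 rad and angle between the x axis of each of piston, scraper, bracket and the x axis of tray, either way round below 0.12 rad and linear speed of each of piston, scraper, bracket below 0.02 m/s and x of piston_head in the frame of tray between 0.085 and 0.109 m and y of piston_head in the frame of tray between 0.07 and 0.09 m and z of piston_head in the frame of tray between 0.017 and 0.029 m and x of scraper in the frame of tray between -0.007 and 0.017 m and y of scraper in the frame of tray between -0.09 and -0.07 m and z of scraper in the frame of tray between 0.015 and 0.027 m and angle between scraper's own x axis and vertical between 1.5008 and 1.6408 rad and x of scraper_blade in the frame of tray between 0.066 and 0.094 m and (angle between scraper's own z axis and vertical below 0.07 rad or angle between scraper's own z axis and vertical above 3.07159 rad) and x of bracket in the frame of tray between -0.004 and 0.02 m and y of bracket in the frame of tray between -0.01 and 0.01 m and z of bracket in the frame of tray between 0.015 and 0.027 m and angle between bracket's own x axis and vertical between 1.5008 and 1.6408 rad and (angle between bracket's own z axis and vertical below 0.07 rad or angle between bracket's own z axis and vertical above 3.07159 rad) and value of joint bail below 0.08 rad); the robot touches nothing.
It fails at once if one of the other things on the table is pushed or knocked more than 30 mm from its place, or the nut in the tray more than 20 mm (distance of nut from where it was at the start of the episode above 0.02 m or distance of any of vial, spanner, jar, beaker, dropper, brush from where it was at the start of the episode above 0.03 m).
It fails at once if a part is dropped: out of the fingers and moving faster than 0.5 m/s (a fall of about 13 mm) ((contact force between the fingers and piston below 0.01 N and linear speed of piston above 0.5 m/s) or (contact force between the fingers and scraper below 0.01 N and linear speed of scraper above 0.5 m/s)).
It fails at once if the piston, off the rack, swings out of level steeply: head hanging more than 30 degrees below level, or standing more than 50 degrees above (angle between piston's own x axis and vertical above 2.09 rad or angle between piston's own x axis and vertical below 0.7 rad).
It also fails if it takes over 72 s, if anything falls off the work surface, if the arm or the gripper's body presses on something with over 40 N, if the wrist force passes 120 N, or if a joint passes its speed limit or range.

## Working session

There is one attempt and no reset: what is moved stays moved. The work goes in short steps, Python scripts to look and compute and a tool call to move; the robot and the scene stay as the last step left them, time stands still between calls to the robot, and variables do not carry over. Pictures are saved under pics/ and viewed, at most 10 in all, crops included, and the job is handed in when it is done.

Besides the shell and the picture viewer there is one more tool, called after "Call:" as name(argument=value, ...) on one line, values as JSON. servo_tool: Moves the arm, as the interface text tells. Its arguments: {"type":"object","properties":{"plan":{"type":"array","items":{"type":"object","properties":{"dx":{"type":"number"},"dy":{"type":"number"},"dz":{"type":"number"},"ax":{"type":"number"},"ay":{"type":"number"},"az":{"type":"number"},"fingers":{"type":"number"}}}}},"required":["plan"]}

```bash
mkdir -p pics
cat > h.py <<'E'
from plant import *
import numpy as np, cv2
def K(n):
    c=camera_info(n); f=240/np.tan(np.radians(c["vfov"])/2); return f,c["cx"],c["cy"],np.array(c["pose"])
def pts(n,depth,mask):
    f,cx,cy,T=K(n); v,u=np.nonzero(mask&(depth>0)); d=depth[v,u]
    P=np.c_[(u-cx)/f*d,-(v-cy)/f*d,-d,np.ones(len(d))]; return (P@T.T)[:,:3]
def proj(n,P):
    f,cx,cy,T=K(n); p=np.linalg.inv(T)@np.append(P,1); return cx+f*p[0]/-p[2], cy-f*p[1]/-p[2]
def save(n,img,name): cv2.imwrite("pics/"+name,img[:,:,::-1])
E
python3 - <<'E'
from h import *
for n in("scene","top"):
    i,d=get_image(n); save(n,i,n+"0.png"); np.save(n+"0.npy",d); print(n,camera_info(n))
    for l in("tray","rack","piston","scraper","bracket","bail_knob","vial"):
        r=search_frame(n,l); print(l,[(np.round(x["rect"]).tolist(),round(x["conf"],2)) for x in r[:3]])
print(sense())
E
```

```text
scene {'vfov': 47.9021351575489, 'cx': 313.76936148219954, 'cy': 240.18462692459573, 'pose': array([[ 0.85382587, -0.40149036,  0.33134103,  1.07882107],
       [ 0.52034656,  0.67643114, -0.52122966, -0.8532181 ],
       [-0.01486071,  0.61745153,  0.78646854,  1.44277935],
       [ 0.        ,  0.        ,  0.        ,  1.        ]])}
tray [([199.0, 254.0, 330.0, 392.0], 0.61)]
rack [([242.0, 315.0, 308.0, 345.0], 0.69), ([309.0, 170.0, 401.0, 258.0], 0.56), ([338.0, 307.0, 363.0, 339.0], 0.21)]
piston [([199.0, 258.0, 258.0, 359.0], 0.67), ([336.0, 180.0, 386.0, 195.0], 0.54)]
scraper [([161.0, 274.0, 219.0, 310.0], 0.56), ([323.0, 205.0, 370.0, 215.0], 0.54), ([271.0, 164.0, 308.0, 199.0], 0.51)]
bracket [([244.0, 318.0, 306.0, 344.0], 0.98)]
bail_knob [([147.0, 397.0, 207.0, 428.0], 0.6), ([200.0, 253.0, 258.0, 359.0], 0.58)]
vial [([310.0, 250.0, 320.0, 270.0], 0.55)]
top {'vfov': 46.56361258120221, 'cx': 321.3646472025809, 'cy': 234.90032135399642, 'pose': array([[-0.01558435,  0.99609702, -0.08687844,  0.38374539],
       [-0.9998267 , -0.01640953, -0.00879193,  0.00921545],

[... 607 characters left out ...]
, 'qpos': array([-1.41450738e+00,  5.27430198e-01,  1.43267891e+00, -1.29336096e-05,
        1.18142071e+00, -1.78501641e-01]), 'joint_velocities': array([-0.00012258,  0.00112139, -0.00054952,  0.00077087,  0.00075952,
        0.00084653]), 'tau': array([-6.16493126e-04, -4.39955699e+01, -1.76977676e+01,  6.33165962e-02,
        5.04189392e-02, -2.80249679e-05]), 'position': array([ 0.2053782 , -0.59027688,  0.22259806]), 'ee_rot': array([ 3.13474122e-05,  9.86021684e-01,  1.66617042e-01, -6.33135590e-06]), 'wrist_force': array([-0.00781619, -0.62087236, -0.08488525]), 'wrist_torque': array([-0.02625623, -0.00531702, -0.02183252]), 'gripper_force': 0.0, 'gripper_width': 0.08674596288249074}
```

View pics/scene0.png

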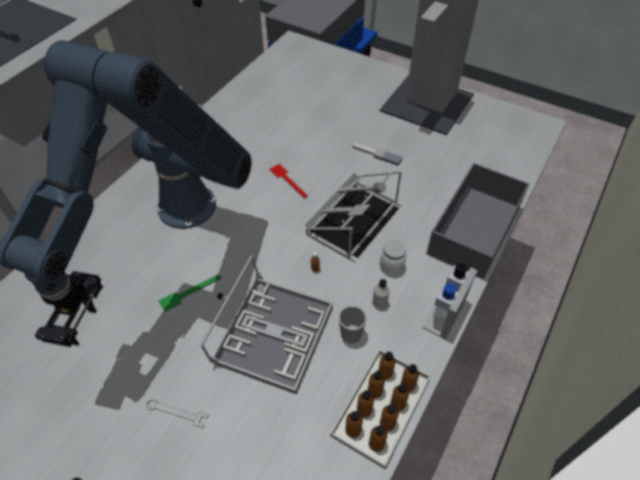

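View pics/top0.png

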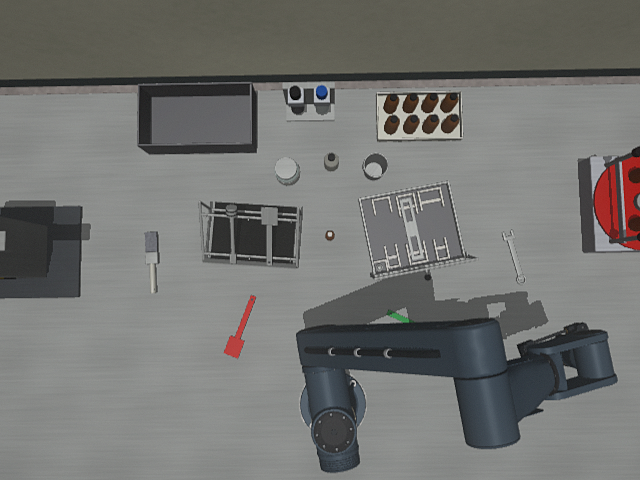

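Run:
```python
from h import *
i=cv2.imread("pics/top0.png"); 
a=cv2.resize(i[185:280,190:310],None,fx=6,fy=6,interpolation=cv2.INTER_CUBIC)
b=cv2.resize(i[172:292,345:485],None,fx=5.7,fy=5,interpolation=cv2.INTER_CUBIC)
cv2.imwrite("pics/a.png",a);cv2.imwrite("pics/b.png",b)
d=np.load("top0.npy")
m=np.zeros_like(d,bool);m[175:285,350:480]=1
P=pts("top",d,m)
print(np.histogram(P[:,2],np.arange(-.01,.16,.005)))
for lo,hi in((.003,.012),(.02,.034),(.024,.034)):
    Q=P[(P[:,2]>lo)&(P[:,2]<hi)]; print(lo,len(Q),cv2.minAreaRect((Q[:,:2]*1000).astype(np.float32)))
m[:]=0;m[195:275,195:310]=1
P=pts("top",d,m);Q=P[P[:,2]>.012];print(len(Q),Q.min(0),Q.max(0),cv2.minAreaRect((Q[:,:2]*1000).astype(np.float32)))
print(np.histogram(P[:,2],np.arange(-.01,.2,.01)))
# strips of part surface by rows
f,cx,cy,T=K("top")
for v in range(200,270,5):
    k=np.zeros_like(m);k[v,222:245]=1;p=pts("top",d,k);p2=p[p[:,2]>.03]
    k[:]=0;k[v,255:284]=1;q=pts("top",d,k);q2=q[q[:,2]>.03]
    print(v,np.round(p2[:,1]*1000).astype(int),np.round(p2[:,2]*1000).astype(int),np.round(p2[:,0].mean()*1000) if len(p2) else 0,'|',np.round(q2[:,1]*1000).astype(int),np.round(q2[:,2]*1000).astype(int))
```

```text
(array([ 825, 2774, 3832, 2800, 1099,  427,  552,  757,  535,  133,   20,
         12,   11,    4,    2,    2,    6,    3,    4,    9,    6,    4,
          7,    7,    1,    1,   36,  117,  134,   34,    3,    0,    0]), array([-0.01 , -0.005,  0.   ,  0.005,  0.01 ,  0.015,  0.02 ,  0.025,
        0.03 ,  0.035,  0.04 ,  0.045,  0.05 ,  0.055,  0.06 ,  0.065,
        0.07 ,  0.075,  0.08 ,  0.085,  0.09 ,  0.095,  0.1  ,  0.105,
        0.11 ,  0.115,  0.12 ,  0.125,  0.13 ,  0.135,  0.14 ,  0.145,
        0.15 ,  0.155]))
0.003 4925 ((556.5768432617188, -281.2629089355469), (425.8223571777344, 358.9582824707031), 88.99657440185547)
0.02 1777 ((590.2061767578125, -261.0243225097656), (321.0964050292969, 303.41961669921875), 9.83044719696045)
0.024 1370 ((590.3602905273438, -261.14105224609375), (320.9317932128906, 303.0028076171875), 9.856560707092285)
2211 [0.42360928 0.06671438 0.01201511] [0.65972274 0.43790079 0.17801935] ((541.1619873046875, 252.7581787109375), (236.38775634765625, 370.25640869140625), 0.5956367254257202)
(array([2415, 4266,  398,   21,  144,  294,  284,   89,
[... 1722 characters left out ...]
190 187 183] [73 82 74 76 82]
255 [338 335 330 327 322 320 315 310 307 305 302 298 297 295 291 289 283 282
 278 275 273] [43 42 49 49 57 51 60 75 70 65 64 68 53 48 53 49 64 47 53 53 44] 478.0 | [237 234 228 225 221 219 197 194 191 187 185] [52 55 51 45 54 47 73 73 68 78 65]
260 [345 340 339 335 332 330 326 323 317 312 310 308 302 300 298 298 294 291
 285 282 278 274] [36 46 38 38 39 32 34 36 52 63 57 49 64 57 48 33 38 31 33 30 35 37] 463.0 | [198 195 192 189 186] [57 57 57 58 55]
265 [] [] 0 | [238 235 231 228 225 222 218 215 212 210 206 202 199 196 189 186 184 181
 178 174 171 168 165 161 158 155 152 149] [47 46 48 46 51 43 50 50 51 36 47 50 49 47 53 53 47 45 38 43 41 44 39 50
 43 45 39 45]
```

View pics/a.png

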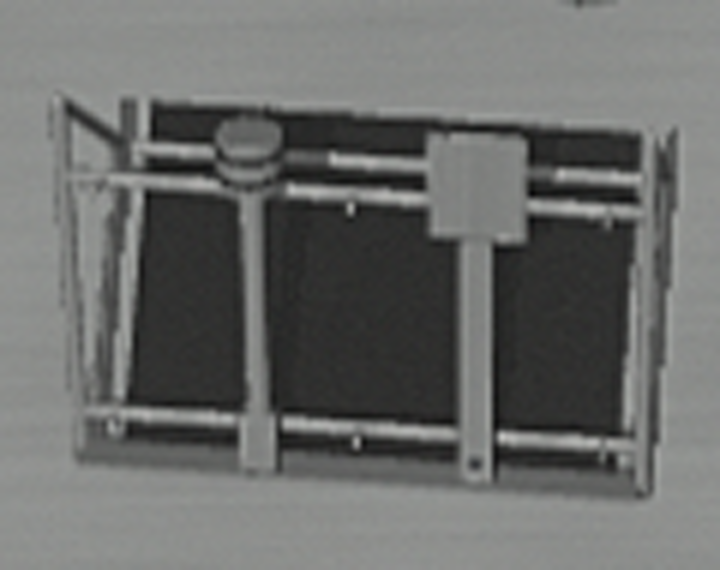

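View pics/b.png

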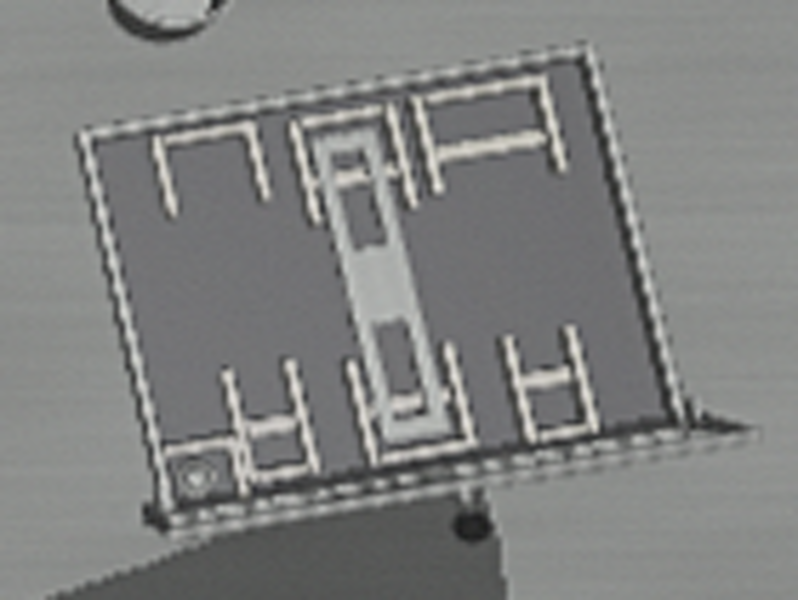

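```bash
cat >> h.py <<'E'
def ray(n,u,v,z):
    f,cx,cy,T=K(n); d=T[:3,:3]@np.array([(u-cx)/f,-(v-cy)/f,-1]); o=T[:3,3]; return o+d*(z-o[2])/d[2]
E
python3 - <<'E'
from h import *
c=[(80,130),(590,47),(687,425),(165,522)]
M=[(138,150),(138,-150),(-120,-150),(-120,150)]
W=np.array([ray("top",(x+.5)/5.7-.5+345,(y+.5)/5-.5+172,.03)[:2] for x,y in c[:4]])
def rigid(M,W):
    M=np.array(M)/1000;m=M.mean(0);w=W.mean(0);A=(M-m);B=W-w
    a=np.arctan2((A[:,0]*B[:,1]-A[:,1]*B[:,0]).sum(),(A*B).sum());R=np.array([[np.cos(a),-np.sin(a)],[np.sin(a),np.cos(a)]])
    t=w-R@m;return a,t,(W-(M@R.T+t))*1000
print("tray",rigid(M,W))
for n in("top","scene"):
    i,d=get_image(n)
    for l in("piston","scraper"):
        for r in outline_of(n,l)[:3]:
            m=r["pixels"];P=pts(n,d,m);
            print(n,l,round(r["conf"],2),np.round(r["rect"]),m.sum(),np.round(P.mean(0),3))
            m=cv2.erode(m.astype(np.uint8),np.ones((2,2)))>0
            P=pts(n,d,m);P=P[(P[:,2]>.045)&(P[:,1]>0)&(P[:,2]<.2)]
            if len(P)<30: continue
            if l=="piston": P=P[(P[:,0]>.49)&(P[:,0]<.585)]
            for _ in range(3):
                c=np.median(P,0);_,_,V=np.linalg.svd(P-P.mean(0));dd=V[0]*np.sign(V[0,0])
                e=np.linalg.norm((P-P.mean(0))-np.outer((P-P.mean(0))@dd,dd),axis=1);
                P=P[e<(.015 if l=="piston" else .03)]
            t=(P-P.mean(0))@dd
            print("  line",len(P),P.mean(0).round(4),dd.round(3),t.min().round(3),t.max().round(3),"at x=.54:",(P.mean(0)+dd*(.54-P.mean(0)[0])/dd[0]).round(4), "medianz fit",np.polyfit(P[:,0],P[:,2],1),np.polyfit(P[:,0],P[:,1],1))
# table check
for n in("top","scene"):
    i,d=get_image(n);m=np.zeros_like(d,bool)
    if n=="top": m[285:295,60:200]=1
    else: m[420:440,260:320]=1
    P=pts(n,d,m);print(n,"table",P.mean(0),P[:,2].std())
E
```

```text
tray (np.float64(0.1777037999000739), array([ 0.55035684, -0.26720351]), array([[ 0.06151557, -2.59038072],
       [-3.51621245,  1.06830335],
       [ 3.94806655,  0.84451499],
       [-0.49336966,  0.67756238]]))
top piston 0.75 [227. 206. 237. 262.] 298 [0.55  0.299 0.118]
  line 69 [0.5362 0.2994 0.1058] [ 0.809 -0.063  0.584] -0.059 0.061 at x=.54: [0.54   0.2991 0.1085] medianz fit [ 0.71492483 -0.27758857] [-0.07754999  0.34099695]
top scraper 0.96 [258. 208. 279. 262.] 510 [0.562 0.185 0.122]
  line 428 [0.563  0.183  0.1252] [ 0.834 -0.064  0.548] -0.133 0.066 at x=.54: [0.54   0.1847 0.1101] medianz fit [ 0.65096685 -0.24134531] [-0.07203806  0.22352433]
top scraper 0.86 [225. 294. 256. 357.] 562 [0.234 0.295 0.005]
top scraper 0.59 [389. 311. 411. 322.] 113 [ 0.275 -0.219  0.008]
scene piston 0.6 [340. 182. 383. 195.] 229 [0.552 0.298 0.121]
  line 58 [0.5366 0.2989 0.1073] [ 0.819 -0.065  0.57 ] -0.057 0.054 at x=.54: [0.54   0.2987 0.1097] medianz fit [ 0.68783457 -0.26180232] [-0.07652263  0.34000857]
scene scraper 0.85 [161. 275. 220. 312.] 531 [ 0.238 -0.291  0.007]
scene scraper 0.8 [270. 163. 308. 202.] 319 [0.233 0.294 0.008]
scene scraper 0.77 [322. 207. 370. 215.] 285 [0.549 0.186 0.12 ]
  line 227 [0.5546 0.1822 0.1237] [ 0.829 -0.059  0.557] -0.122 0.077 at x=.54: [0.54   0.1832 0.1139] medianz fit [ 0.66986232 -0.24778104] [-0.06782555  0.2198078 ]
top table [0.37416846 0.65431668 0.00161295] 0.00665598664093364
scene table [ 0.7492185  -0.47796324  0.00121611] 0.0030903595199370613
```

Run:
```python
from h import *
f,cx,cy,T=K("top");o=T[:3,3]
def hit(px,py,p0):
    u=190+(px+.5)/6-.5;v=185+(py+.5)/6-.5
    d=T[:3,:3]@np.array([(u-cx)/f,-(v-cy)/f,-1]);n=np.array([-.5736,0.044,.819])
    return o+d*((p0-o)@n)/(d@n)
a=np.array([.819*.997,-.819*.077,.5736])
for nm,p0,L in(("scr",np.array([.54,.184,.112]),[("end",477,481,-100),("blade0",477,242,45),("tip",478,133,105)]),
             ("pis",np.array([.54,.299,.110]),[("footend",258,471,-100),("foot in",258,412,-66)])):
    for l,x,y,s in L:
        h=hit(x,y,p0);print(nm,l,h.round(4),"-> top point above origin",(h-a*s/1000).round(4))
```

```text
scr end [0.4461 0.1931 0.0457] -> top point above origin [0.5277 0.1868 0.1031]
scr blade0 [0.5648 0.1835 0.1294] -> top point above origin [0.5281 0.1864 0.1036]
scr tip [0.6158 0.1789 0.1654] -> top point above origin [0.5301 0.1856 0.1051]
pis footend [0.4531 0.3092 0.0486] -> top point above origin [0.5348 0.3029 0.106 ]
pis foot in [0.4833 0.3055 0.0699] -> top point above origin [0.5372 0.3014 0.1078]
```

Call:
servo_tool(plan=[{"dx":20,"dz":13},{"dx":20,"dz":13},{"dx":20,"dz":13},{"dx":20,"dz":13},{"dx":20,"dz":13}])

```text
$.plan[0]: bad value
```

Call:
servo_tool(plan=[{"dx":5,"dy":24,"az":-0.415,"fingers":5},{"dx":5,"dy":24,"az":-0.415},{"dx":5,"dy":24,"az":-0.415},{"dx":5,"dy":24,"az":-0.415},{"dx":5,"dy":24,"az":-0.415}])

```text
$.plan[0]: bad value
```

Call:
servo_tool(plan=[{"dy":24},{"dy":24},{"dy":24},{"dy":24},{"dy":24}])

```text
$.plan[0]: bad value
```

Call:
servo_tool(plan=[{"dy":24},{"dy":24},{"dy":24},{"dy":24},{"dy":24}])

```text
$.plan[0]: bad value
```

Call:
servo_tool(plan=[{"dx":3,"dy":16,"dz":-8,"ax":-0.049,"ay":-0.609},{"dx":3,"dy":16,"dz":-8,"ax":-0.049,"ay":-0.609},{"dx":3,"dy":16,"dz":-8,"ax":-0.049,"ay":-0.609},{"dx":3,"dy":16,"dz":-8,"ax":-0.049,"ay":-0.609},{"dx":3,"dy":16,"dz":-8,"ax":-0.049,"ay":-0.609}])

```text
$.plan[0]: bad value
```

```bash
cat >> h.py <<'E'
from scipy.spatial.transform import Rotation as R
def st():
    s=sense();q=s["ee_rot"];r=R.from_quat([q[1],q[2],q[3],q[0]]).as_matrix()
    print("t",round(s["clock"],2),"pos",s["position"].round(4),"q",s["qpos"].round(2),"y",r[:,1].round(3),"z",r[:,2].round(3),"w",round(s["gripper_width"],4),"F",s["wrist_force"].round(1),"g",round(s["gripper_force"],1));return s,r
E
python3 -c "
from h import *
st()"
```

```text
t 1.2 pos [ 0.2054 -0.5903  0.2225] q [-1.41  0.53  1.43  0.    1.18 -0.18] y [ 0.329 -0.944 -0.   ] z [-0.  0. -1.] w 0.0872 F [ 0.4  0.6 -0.3] g 0.0
```

Call:
servo_tool(plan=[{"dx":20,"dy":0,"dz":13,"ax":0,"ay":0,"az":0,"fingers":8.7},{"dx":20,"dy":0,"dz":13,"ax":0,"ay":0,"az":0,"fingers":8.7},{"dx":20,"dy":0,"dz":13,"ax":0,"ay":0,"az":0,"fingers":8.7},{"dx":20,"dy":0,"dz":13,"ax":0,"ay":0,"az":0,"fingers":8.7},{"dx":20,"dy":0,"dz":13,"ax":0,"ay":0,"az":0,"fingers":8.7}])

```text
clock: 1.7
position: [0.4081, -0.5901, 0.3547]
ee_rot: [0.001, 0.986, 0.167, 0.001]
wrist_force: [0.3, -0.7, -0.6]
gripper_width: 0.0869
gripper_force: 0.0
```

All keys are needed per row; continuing.

Call:
servo_tool(plan=[{"dx":5,"dy":24,"dz":0,"ax":0,"ay":0,"az":-0.415,"fingers":5},{"dx":5,"dy":24,"dz":0,"ax":0,"ay":0,"az":-0.415,"fingers":5},{"dx":5,"dy":24,"dz":0,"ax":0,"ay":0,"az":-0.415,"fingers":5},{"dx":5,"dy":24,"dz":0,"ax":0,"ay":0,"az":-0.415,"fingers":5},{"dx":5,"dy":24,"dz":0,"ax":0,"ay":0,"az":-0.415,"fingers":5}])

```text
clock: 2.2
position: [0.4555, -0.3477, 0.3526]
ee_rot: [-0.0, 0.999, -0.04, 0.0]
wrist_force: [-0.0, -0.8, 0.6]
gripper_width: 0.0556
gripper_force: 0.0
```

Call:
servo_tool(plan=[{"dx":0,"dy":24,"dz":0,"ax":0,"ay":0,"az":0,"fingers":5},{"dx":0,"dy":24,"dz":0,"ax":0,"ay":0,"az":0,"fingers":5},{"dx":0,"dy":24,"dz":0,"ax":0,"ay":0,"az":0,"fingers":5},{"dx":0,"dy":24,"dz":0,"ax":0,"ay":0,"az":0,"fingers":5},{"dx":0,"dy":24,"dz":0,"ax":0,"ay":0,"az":0,"fingers":5}])

```text
clock: 2.7
position: [0.4547, -0.1076, 0.3528]
ee_rot: [-0.0, 0.999, -0.04, 0.0]
wrist_force: [1.0, 0.8, 0.5]
gripper_width: 0.05
gripper_force: 0.0
```

Call:
servo_tool(plan=[{"dx":0,"dy":24,"dz":0,"ax":0,"ay":0,"az":0,"fingers":5},{"dx":0,"dy":24,"dz":0,"ax":0,"ay":0,"az":0,"fingers":5},{"dx":0,"dy":24,"dz":0,"ax":0,"ay":0,"az":0,"fingers":5},{"dx":0,"dy":24,"dz":0,"ax":0,"ay":0,"az":0,"fingers":5},{"dx":0,"dy":24,"dz":0,"ax":0,"ay":0,"az":0,"fingers":5}])

```text
clock: 3.2
position: [0.4548, 0.1323, 0.3529]
ee_rot: [-0.0, 0.999, -0.039, 0.0]
wrist_force: [-0.1, 0.5, -0.2]
gripper_width: 0.0504
gripper_force: 0.0
```

Call:
servo_tool(plan=[{"dx":3,"dy":16,"dz":-8,"ax":-0.049,"ay":-0.609,"az":0,"fingers":5},{"dx":3,"dy":16,"dz":-8,"ax":-0.049,"ay":-0.609,"az":0,"fingers":5},{"dx":3,"dy":16,"dz":-8,"ax":-0.049,"ay":-0.609,"az":0,"fingers":5},{"dx":3,"dy":16,"dz":-8,"ax":-0.049,"ay":-0.609,"az":0,"fingers":5},{"dx":3,"dy":16,"dz":-8,"ax":-0.049,"ay":-0.609,"az":0,"fingers":5}])

```text
clock: 3.7
position: [0.485, 0.2897, 0.2725]
ee_rot: [0.013, 0.954, -0.038, 0.298]
wrist_force: [1.1, -0.3, -0.1]
gripper_width: 0.0495
gripper_force: 0.0
```

```bash
python3 -c "
from h import *
st()"
```

```text
t 3.7 pos [0.485  0.2897 0.2725] q [ 0.51  0.28  1.89 -0.66  0.55  2.66] y [-0.08  -0.997  0.002] z [ 0.567 -0.047 -0.822] w 0.0495 F [ 1.1 -0.3 -0.1] g 0.0
```

Call:
servo_tool(plan=[{"dx":4.3,"dy":1.0,"dz":-9.6,"ax":0,"ay":0,"az":0,"fingers":5},{"dx":4.3,"dy":1.0,"dz":-9.6,"ax":0,"ay":0,"az":0,"fingers":5},{"dx":4.3,"dy":1.0,"dz":-9.6,"ax":0,"ay":0,"az":0,"fingers":5},{"dx":4.3,"dy":1.0,"dz":-9.6,"ax":0,"ay":0,"az":0,"fingers":5}])

```text
clock: 4.1
position: [0.5332, 0.2962, 0.183]
ee_rot: [0.013, 0.957, -0.038, 0.288]
wrist_force: [0.0, -0.0, 0.7]
gripper_width: 0.05
gripper_force: 0.0
```

```bash
python3 -c "
from h import *
s,r=st()
i,d=get_image('scene');cv2.imwrite('pics/c.png',cv2.resize(i[110:260,270:430],None,fx=5,fy=4,interpolation=cv2.INTER_CUBIC)[:,:,::-1])
p=s['position'];print(proj('scene',p))
"
```

```text
t 4.1 pos [0.5332 0.2962 0.183 ] q [ 0.47  0.48  1.88 -0.85  0.4   2.85] y [-0.08  -0.997  0.003] z [ 0.55  -0.047 -0.834] w 0.05 F [ 0.  -0.   0.7] g 0.0
(np.float64(359.8323746569195), np.float64(173.44582309776945))
```

View pics/c.png

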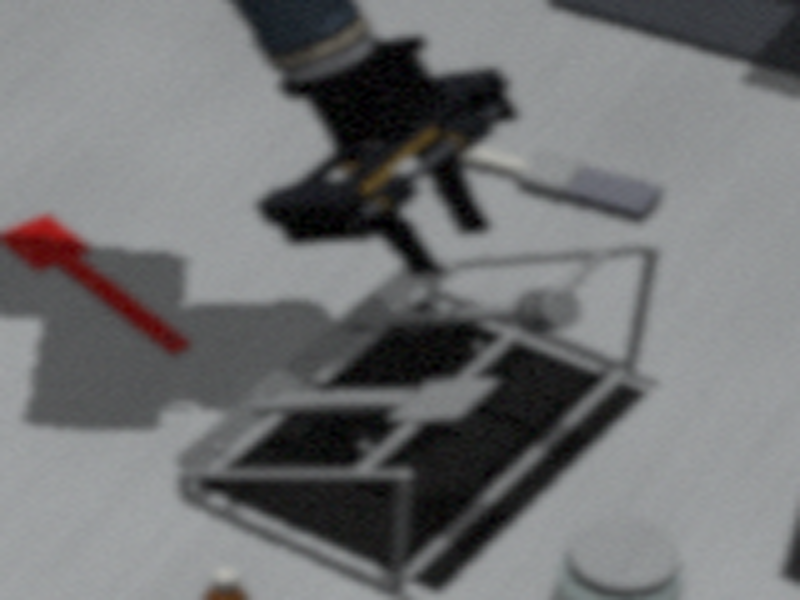

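Call:
servo_tool(plan=[{"dx":-4,"dy":0,"dz":10,"ax":0,"ay":0,"az":0,"fingers":5},{"dx":-4,"dy":0,"dz":12,"ax":0.047,"ay":0.581,"az":0,"fingers":5},{"dx":-4,"dy":0,"dz":12,"ax":0.047,"ay":0.581,"az":0,"fingers":5},{"dx":-4,"dy":0,"dz":12,"ax":0.047,"ay":0.581,"az":0,"fingers":5},{"dx":-4,"dy":0,"dz":12,"ax":0.047,"ay":0.581,"az":0,"fingers":5}])

```text
clock: 4.65
position: [0.4925, 0.2987, 0.3124]
ee_rot: [0.001, 0.998, -0.039, 0.051]
wrist_force: [0.8, -0.7, -0.0]
gripper_width: 0.0497
gripper_force: 0.0
```

Call:
servo_tool(plan=[{"dx":0,"dy":0,"dz":0,"ax":0,"ay":0,"az":0.72,"fingers":5},{"dx":0,"dy":0,"dz":0,"ax":0,"ay":0,"az":0.72,"fingers":5},{"dx":0,"dy":0,"dz":0,"ax":0,"ay":0,"az":0.72,"fingers":5},{"dx":0,"dy":0,"dz":0,"ax":0,"ay":0,"az":0.72,"fingers":5},{"dx":0,"dy":0,"dz":0,"ax":0,"ay":0,"az":0.72,"fingers":5}])

```text
clock: 5.15
position: [0.4922, 0.2967, 0.3077]
ee_rot: [-0.013, 0.947, 0.316, 0.049]
wrist_force: [-0.6, -0.4, -0.3]
gripper_width: 0.0503
gripper_force: 0.0
```

Call:
servo_tool(plan=[{"dx":0,"dy":0,"dz":0,"ax":0,"ay":0,"az":0.72,"fingers":5},{"dx":0,"dy":0,"dz":0,"ax":0,"ay":0,"az":0.72,"fingers":5},{"dx":0,"dy":0,"dz":0,"ax":0,"ay":0,"az":0.72,"fingers":5},{"dx":0,"dy":0,"dz":0,"ax":0,"ay":0,"az":0.72,"fingers":5},{"dx":0,"dy":0,"dz":0,"ax":0,"ay":0,"az":0.72,"fingers":5}])

```text
clock: 5.65
position: [0.4923, 0.2967, 0.3077]
ee_rot: [-0.027, 0.775, 0.63, 0.042]
wrist_force: [0.6, 0.4, 0.1]
gripper_width: 0.0499
gripper_force: 0.0
```

Call:
servo_tool(plan=[{"dx":0,"dy":0,"dz":0,"ax":0,"ay":0,"az":0.72,"fingers":5},{"dx":0,"dy":0,"dz":0,"ax":0,"ay":0,"az":0.72,"fingers":5},{"dx":0,"dy":0,"dz":0,"ax":0,"ay":0,"az":0.72,"fingers":5},{"dx":0,"dy":0,"dz":0,"ax":0,"ay":0,"az":0.72,"fingers":5},{"dx":0,"dy":0,"dz":0,"ax":0,"ay":0,"az":0.72,"fingers":5}])

```text
clock: 6.15
position: [0.4924, 0.2968, 0.3077]
ee_rot: [-0.038, 0.504, 0.863, 0.029]
wrist_force: [0.3, -0.0, -0.7]
gripper_width: 0.05
gripper_force: 0.0
```

Call:
servo_tool(plan=[{"dx":0,"dy":0,"dz":0,"ax":0,"ay":0,"az":0.72,"fingers":5},{"dx":0,"dy":0,"dz":0,"ax":0,"ay":0,"az":0.72,"fingers":5},{"dx":0,"dy":0,"dz":0,"ax":0,"ay":0,"az":0.72,"fingers":5},{"dx":0,"dy":0,"dz":0,"ax":0,"ay":0,"az":0.72,"fingers":5},{"dx":0,"dy":0,"dz":0,"ax":0,"ay":0,"az":0.72,"fingers":5}])

```text
clock: 6.65
position: [0.4924, 0.2969, 0.3077]
ee_rot: [-0.045, 0.168, 0.985, 0.013]
wrist_force: [0.5, -0.8, -0.6]
gripper_width: 0.0501
gripper_force: 0.0
```

```bash
python3 -c "
from h import *
st()"
```

```text
t 6.65 pos [0.4924 0.2969 0.3077] q [ 0.31  0.4   1.42  0.06  1.4  -0.93] y [0.331 0.943 0.01 ] z [-0.084  0.04  -0.996] w 0.0501 F [ 0.5 -0.8 -0.6] g 0.0
```

```bash
cat >> h.py <<'E'
def to(yaw,tilt,pos,sgn=1):
    s,r=st(); z=np.array([np.sin(tilt)*np.cos(yaw),np.sin(tilt)*np.sin(yaw),-np.cos(tilt)]); y=sgn*np.array([-np.sin(yaw),np.cos(yaw),0])
    T=np.c_[np.cross(y,z),y,z]; print("d cm",((np.array(pos)-s["position"])*100).round(2),"rot",R.from_matrix(T@r.T).as_rotvec().round(4))
E
python3 -c "
from h import *
to(-.08,.611,(.5285,.3005,.176))"
```

```text
t 6.65 pos [0.4924 0.2969 0.3077] q [ 0.31  0.4   1.42  0.06  1.4  -0.93] y [0.331 0.943 0.01 ] z [-0.084  0.04  -0.996] w 0.0501 F [ 0.5 -0.8 -0.6] g 0.0
d cm [  3.61   0.36 -13.17] rot [-0.1555 -0.6882  0.2434]
```

Call:
servo_tool(plan=[{"dx":0,"dy":0.4,"dz":-3,"ax":-0.1555,"ay":-0.6882,"az":0.2434,"fingers":5},{"dx":0,"dy":0.4,"dz":-5,"ax":-0.1555,"ay":-0.6882,"az":0.2434,"fingers":5},{"dx":0,"dy":0.4,"dz":-5,"ax":-0.1555,"ay":-0.6882,"az":0.2434,"fingers":5},{"dx":0,"dy":0.4,"dz":-5,"ax":-0.1555,"ay":-0.6882,"az":0.2434,"fingers":5},{"dx":0,"dy":0.4,"dz":-5,"ax":-0.1555,"ay":-0.6882,"az":0.2434,"fingers":5}])

```text
clock: 7.15
position: [0.4922, 0.299, 0.2578]
ee_rot: [0.288, 0.049, 0.956, -0.012]
wrist_force: [1.5, -0.6, -0.2]
gripper_width: 0.05
gripper_force: 0.0
```

Call:
servo_tool(plan=[{"dx":3.6,"dy":0,"dz":-8.2,"ax":0,"ay":0,"az":0,"fingers":5},{"dx":3.6,"dy":0,"dz":-8.2,"ax":0,"ay":0,"az":0,"fingers":5},{"dx":3.6,"dy":0,"dz":-8.2,"ax":0,"ay":0,"az":0,"fingers":5}])

```text
clock: 7.45
position: [0.5292, 0.2974, 0.1701]
ee_rot: [0.283, 0.05, 0.958, -0.016]
wrist_force: [-0.2, -0.9, -0.5]
gripper_width: 0.0501
gripper_force: 0.0
```

```bash
python3 -c "
from h import *
to(-.08,.611,(.5745,.297,.1106))"
```

```text
t 7.45 pos [0.5292 0.2974 0.1701] q [ 0.48  0.5   1.88 -0.88  0.4  -0.22] y [ 0.105  0.994 -0.002] z [ 0.54  -0.059 -0.839] w 0.0501 F [-0.2 -0.9 -0.5] g 0.0
d cm [ 4.53 -0.04 -5.95] rot [-0.0013 -0.0365  0.0251]
```

Call:
servo_tool(plan=[{"dx":0,"dy":0,"dz":0,"ax":-0.001,"ay":-0.037,"az":0.025,"fingers":5},{"dx":2.3,"dy":0,"dz":-3,"ax":-0.001,"ay":-0.037,"az":0.025,"fingers":5},{"dx":3.4,"dy":0,"dz":-4.5,"ax":-0.001,"ay":-0.037,"az":0.025,"fingers":5},{"dx":4.5,"dy":0,"dz":-5.9,"ax":-0.001,"ay":-0.037,"az":0.025,"fingers":5},{"dx":4.5,"dy":0,"dz":-5.9,"ax":-0.001,"ay":-0.037,"az":0.025,"fingers":5}])

```text
clock: 7.95
position: [0.5767, 0.2985, 0.1159]
ee_rot: [0.305, 0.039, 0.952, -0.01]
wrist_force: [0.3, -0.3, 0.7]
gripper_width: 0.0501
gripper_force: 0.0
```

```bash
python3 -c "
from h import *
to(-.08,.611,(.5745,.297,.1106))
i,d=get_image('scene');cv2.imwrite('pics/d.png',cv2.resize(i[110:260,270:430],None,fx=5,fy=4,interpolation=cv2.INTER_CUBIC)[:,:,::-1])"
```

```text
t 7.95 pos [0.5767 0.2985 0.1159] q [ 0.44  0.64  1.86 -1.28  0.3   0.14] y [0.08  0.997 0.004] z [ 0.579 -0.043 -0.814] w 0.0501 F [ 0.3 -0.3  0.7] g 0.0
d cm [-0.22 -0.15 -0.53] rot [-0.0037  0.0085  0.    ]
```

View pics/d.png

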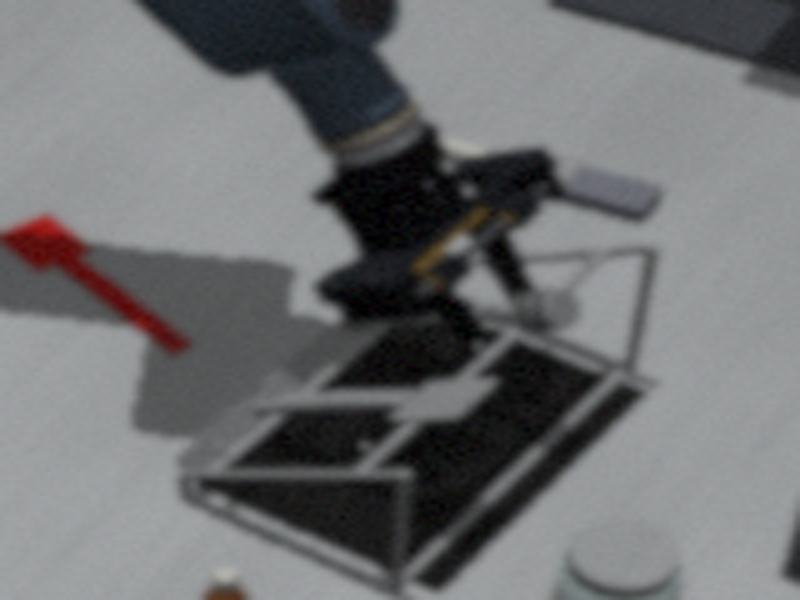

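Call:
servo_tool(plan=[{"dx":-0.35,"dy":-0.1,"dz":-0.4,"ax":0,"ay":0,"az":0,"fingers":5},{"dx":-0.35,"dy":-0.1,"dz":-0.4,"ax":0,"ay":0,"az":0,"fingers":5}])

```text
clock: 8.2
position: [0.5711, 0.2977, 0.1118]
ee_rot: [0.304, 0.038, 0.952, -0.01]
wrist_force: [-0.5, 0.3, -0.2]
gripper_width: 0.0503
gripper_force: 0.0
```

```bash
python3 -c "
from h import *
to(-.08,.611,(.5745,.297,.1106))"
```

```text
t 8.2 pos [0.5711 0.2977 0.1118] q [ 0.44  0.64  1.87 -1.33  0.3   0.19] y [0.078 0.997 0.004] z [ 0.577 -0.042 -0.815] w 0.0503 F [-0.5  0.3 -0.2] g 0.0
d cm [ 0.34 -0.07 -0.12] rot [-0.0032  0.0068 -0.0016]
```

Call:
servo_tool(plan=[{"dx":0,"dy":0,"dz":0,"ax":0,"ay":0,"az":0,"fingers":0.5},{"dx":0,"dy":0,"dz":0,"ax":0,"ay":0,"az":0,"fingers":0.5},{"dx":0,"dy":0,"dz":0,"ax":0,"ay":0,"az":0,"fingers":0.5},{"dx":0,"dy":0,"dz":0,"ax":0,"ay":0,"az":0,"fingers":0.5},{"dx":0,"dy":0,"dz":0,"ax":0,"ay":0,"az":0,"fingers":0.5}])

```text
clock: 8.7
position: [0.5717, 0.2977, 0.1094]
ee_rot: [0.303, 0.038, 0.952, -0.01]
wrist_force: [-0.3, 3.4, -0.0]
gripper_width: 0.0183
gripper_force: 1.7
```

Call:
servo_tool(plan=[{"dx":0,"dy":0,"dz":0,"ax":0,"ay":0,"az":0,"fingers":0.5},{"dx":0,"dy":0,"dz":0,"ax":0,"ay":0,"az":0,"fingers":0.5}])

```text
clock: 8.9
position: [0.5719, 0.2979, 0.1095]
ee_rot: [0.303, 0.038, 0.952, -0.01]
wrist_force: [-0.0, 2.7, 0.5]
gripper_width: 0.0108
gripper_force: 30.0
```

```bash
python3 -c "
from h import *
st()"
```

```text
t 8.9 pos [0.5719 0.2979 0.1095] q [ 0.44  0.65  1.87 -1.33  0.3   0.19] y [0.079 0.997 0.004] z [ 0.576 -0.042 -0.816] w 0.0108 F [-0.   2.7  0.5] g 30.0
```

Call:
servo_tool(plan=[{"dx":-1.15,"dy":0.1,"dz":1.64,"ax":0,"ay":0,"az":0,"fingers":0.5},{"dx":-2.9,"dy":0.2,"dz":4.1,"ax":0,"ay":0,"az":0,"fingers":0.5},{"dx":-4.6,"dy":0.3,"dz":7,"ax":0,"ay":0,"az":0,"fingers":0.5},{"dx":-5.5,"dy":0.3,"dz":11,"ax":0,"ay":0,"az":0,"fingers":0.5},{"dx":-5.5,"dy":0.3,"dz":15,"ax":0,"ay":0,"az":0,"fingers":0.5}])

```text
clock: 9.4
position: [0.5124, 0.2988, 0.257]
ee_rot: [0.298, 0.037, 0.954, -0.013]
wrist_force: [1.8, -0.2, -4.3]
gripper_width: 0.011
gripper_force: 30.0
```

```bash
python3 -c "
from h import *
to(.178,0,(.58,-.18,.3))
P=[]
for n in ('top','scene'):
    i,d=get_image(n)
    for r in outline_of(n,'piston')[:2]:
        Q=pts(n,d,r['pixels']);Q=Q[(Q[:,2]>.1)&(Q[:,1]>0)];c=Q.mean(0) if len(Q) else 0;print(n,r['conf'],len(Q),c,np.linalg.svd(Q-c)[2][0] if len(Q)>20 else '')
"
```

```text
t 9.4 pos [0.5124 0.2988 0.257 ] q [ 0.5   0.34  1.85 -0.68  0.53 -0.47] y [ 0.079  0.997 -0.002] z [ 0.568 -0.047 -0.822] w 0.011 F [ 1.8 -0.2 -4.3] g 30.0
d cm [  6.76 -47.88   4.3 ] rot [-0.0279  0.607   0.2485]
top 0.62 399 [0.58062002 0.18304213 0.13657671] [-0.8389111   0.07044326 -0.53969058]
scene 0.82 248 [0.50620707 0.29732535 0.28014958] [-0.77951639  0.08167856 -0.62103366]
```

Call:
servo_tool(plan=[{"dx":0,"dy":0,"dz":3,"ax":0.01,"ay":0.12,"az":0,"fingers":0.5},{"dx":0,"dy":0,"dz":5,"ax":0.02,"ay":0.25,"az":0,"fingers":0.5},{"dx":0,"dy":0,"dz":7,"ax":0.03,"ay":0.38,"az":0,"fingers":0.5},{"dx":0,"dy":0,"dz":8,"ax":0.04,"ay":0.5,"az":0,"fingers":0.5},{"dx":0,"dy":0,"dz":8,"ax":0.048,"ay":0.602,"az":0,"fingers":0.5}])

```text
clock: 10.1
position: [0.5181, 0.2996, 0.339]
ee_rot: [0.004, 0.041, 0.999, 0.001]
wrist_force: [-0.6, 0.0, -5.0]
gripper_width: 0.0108
gripper_force: 30.0
```

Call:
servo_tool(plan=[{"dx":0,"dy":0,"dz":0,"ax":0,"ay":0,"az":0,"fingers":0.5},{"dx":0,"dy":-4,"dz":0,"ax":0,"ay":0,"az":0,"fingers":0.5},{"dx":0,"dy":-8,"dz":0,"ax":0,"ay":0,"az":0.1,"fingers":0.5},{"dx":0,"dy":-12,"dz":0,"ax":0,"ay":0,"az":0.2,"fingers":0.5},{"dx":0,"dy":-16,"dz":0,"ax":0,"ay":0,"az":0.25,"fingers":0.5}])

```text
clock: 10.6
position: [0.5138, 0.1389, 0.3359]
ee_rot: [0.003, -0.086, 0.996, 0.001]
wrist_force: [1.0, -0.1, -4.0]
gripper_width: 0.0108
gripper_force: 30.0
```

```bash
cat >> h.py <<'E'
def held(l,zmin,p,rad=.2):
    for n in ('top','scene'):
        i,d=get_image(n)
        for r in outline_of(n,l)[:3]:
            Q=pts(n,d,r['pixels']);Q=Q[(Q[:,2]>zmin)&(np.linalg.norm(Q-np.array(p),axis=1)<rad)]
            if len(Q)>30:
                c=Q.mean(0);v=np.linalg.svd(Q-c)[2][0];v*=np.sign(v[0]);t=(Q-c)@v;print(n,round(r['conf'],2),len(Q),c.round(4),"dir",v.round(3),"ext",(c+v*t.min()).round(3),(c+v*t.max()).round(3))
E
python3 -c "
from h import *
to(.178,0,(.58,-.18,.3))
held('piston',.2,sense()['position'])
i,d=get_image('scene');cv2.imwrite('pics/e.png',cv2.resize(i[110:310,200:440],None,fx=3.3,fy=3,interpolation=cv2.INTER_CUBIC)[:,:,::-1])
"
```

```text
t 10.6 pos [0.5138 0.1389 0.3359] q [ 0.05  0.28  1.51  0.    1.34 -1.69] y [-0.172  0.985  0.001] z [ 0.005  0.002 -1.   ] w 0.0108 F [ 1.  -0.1 -4. ] g 30.0
d cm [  6.62 -31.89  -3.59] rot [-0.0021  0.005   0.0051]
top 0.68 73 [0.4481 0.1249 0.3522] dir [0.985 0.161 0.053] ext [0.418 0.12  0.351] [0.479 0.13  0.354]
scene 0.85 272 [0.4987 0.1272 0.3584] dir [0.988 0.138 0.067] ext [0.382 0.111 0.35 ] [0.581 0.139 0.364]
```

View pics/e.png

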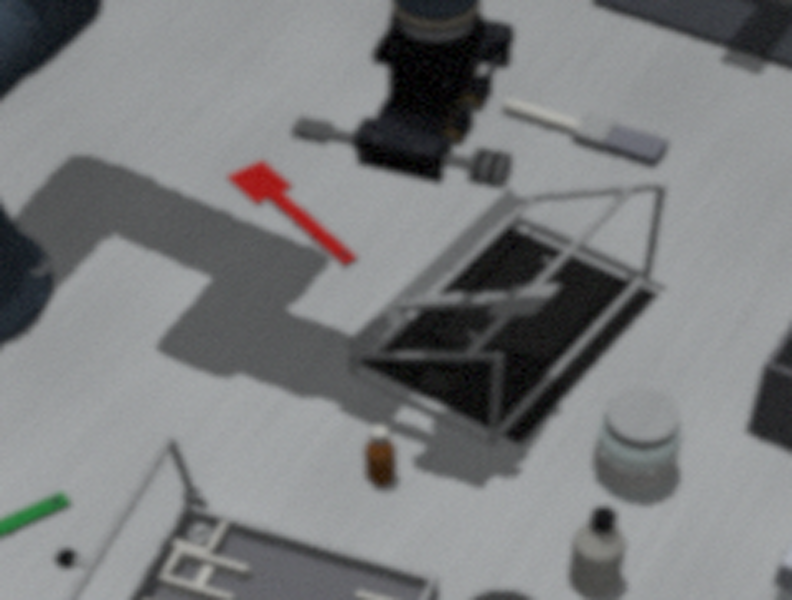

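```bash
cat >> h.py <<'E'
def rigid(M,W):
    M=np.array(M)/1000;m=M.mean(0);w=W.mean(0);A=(M-m);B=W-w
    a=np.arctan2((A[:,0]*B[:,1]-A[:,1]*B[:,0]).sum(),(A*B).sum());Q=np.array([[np.cos(a),-np.sin(a)],[np.sin(a),np.cos(a)]])
    t=w-Q@m;return a,t,((W-(M@Q.T+t))*1000).round(1)
E
python3 - <<'E'
from h import *
c=[(259,367),(218.5,205),(364.5,212),(401,353),(540,333),(499,180)]
M=[(-30,80),(74,80),(53,0),(-37,0),(-40,-80),(60,-80)]
W=np.array([ray("top",(x+.5)/5.7-.5+345,(y+.5)/5-.5+172,.028)[:2] for x,y in c])
a,t,r=rigid(M,W);print(a,t,r)
# check from scene camera: white divider points + tray corners, re-project
i,d=get_image("top");g=cv2.cvtColor(i,cv2.COLOR_RGB2GRAY)
Q=np.array([[np.cos(a),-np.sin(a)],[np.sin(a),np.cos(a)]])
for n in("top","scene"):
    m=np.zeros((480,640),bool);m[172:292,345:485]=1
    if n=="scene": m[:]=0; m[255:395,195:335]=1
    i,d=get_image(n);P=pts(n,d,m);P=P[(P[:,2]>.022)&(P[:,2]<.036)]
    L=(P[:,:2]-t)@Q
    for nm,k in(("right wall",(abs(L[:,1]+.147)<.015)&(abs(L[:,0])<.1)),("left",(abs(L[:,1]-.147)<.015)&(abs(L[:,0])<.1))):
        print(n,nm,k.sum(),np.median(L[k,1]))
    k=(abs(L[:,0]-.135)<.015)&(abs(L[:,1])<.13);print("far",k.sum(),np.median(L[k,0]),np.polyfit(L[k,1],L[k,0],1))
for y,gx in((80,12+32),(-80,15)): print(t+Q@np.array([gx,y])/1000)
E
```

```text
0.18354184344094426 [ 0.54953293 -0.26840125] [[-1.4 -0.5]
 [ 1.9  0.7]
 [ 2.   0.5]
 [-1.4 -1. ]
 [-1.4 -0.7]
 [ 0.1  1. ]]
top right wall 134 -0.14634296420539133
top left 121 0.14676408887541534
far 217 0.13378680006444613 [0.00558842 0.1314889 ]
scene right wall 215 -0.14558307113796404
scene left 196 0.147856699543463
far 282 0.13260861293596568 [0.00076706 0.13076275]
[ 0.57819284 -0.1817144 ]
[ 0.57888203 -0.34431982]
```

Call:
servo_tool(plan=[{"dx":2,"dy":-4.5,"dz":0,"ax":0,"ay":0,"az":0,"fingers":0.5},{"dx":4,"dy":-9,"dz":0,"ax":0,"ay":0,"az":0.009,"fingers":0.5},{"dx":5,"dy":-13.5,"dz":0,"ax":0,"ay":0,"az":0.009,"fingers":0.5},{"dx":6.3,"dy":-18,"dz":0,"ax":0,"ay":0,"az":0.009,"fingers":0.5},{"dx":6.3,"dy":-22,"dz":0,"ax":0,"ay":0,"az":0.009,"fingers":0.5}])

```text
clock: 11.5
position: [0.5815, -0.0808, 0.3389]
ee_rot: [0.006, -0.09, 0.996, 0.001]
wrist_force: [-0.4, -0.3, -4.0]
gripper_width: 0.0109
gripper_force: 30.0
```

Call:
servo_tool(plan=[{"dx":0,"dy":-4,"dz":0,"ax":0,"ay":0,"az":0,"fingers":0.5},{"dx":0,"dy":-8,"dz":-4,"ax":0,"ay":0,"az":0,"fingers":0.5},{"dx":0,"dy":-10,"dz":-8,"ax":0,"ay":0,"az":0,"fingers":0.5},{"dx":0,"dy":-10,"dz":-12,"ax":0,"ay":0,"az":0,"fingers":0.5},{"dx":0,"dy":-10,"dz":-16,"ax":0,"ay":0,"az":0,"fingers":0.5}])

```text
clock: 12.0
position: [0.5798, -0.1796, 0.1773]
ee_rot: [0.005, -0.089, 0.996, 0.002]
wrist_force: [-0.3, -0.8, -5.1]
gripper_width: 0.0111
gripper_force: 30.0
```

Call:
servo_tool(plan=[{"dx":0,"dy":0,"dz":-4,"ax":0,"ay":0,"az":0,"fingers":0.5},{"dx":0,"dy":0,"dz":-8,"ax":0,"ay":0,"az":0,"fingers":0.5},{"dx":0,"dy":0,"dz":-10,"ax":0,"ay":0,"az":0,"fingers":0.5},{"dx":0,"dy":0,"dz":-10,"ax":0,"ay":0,"az":0,"fingers":0.5}])

```text
clock: 12.4
position: [0.5776, -0.1771, 0.0754]
ee_rot: [0.002, -0.09, 0.996, 0.004]
wrist_force: [-0.2, 1.0, -4.8]
gripper_width: 0.0109
gripper_force: 30.0
```

```bash
python3 -c "
from h import *
to(.182,0,(.577,-.181,.075))
held('piston',.05,sense()['position'])
i,d=get_image('top');cv2.imwrite('pics/f.png',cv2.resize(i[165:295,335:485],None,fx=5,fy=4.5,interpolation=cv2.INTER_CUBIC)[:,:,::-1])
"
```

```text
t 12.4 pos [ 0.5776 -0.1771  0.0754] q [-0.49  0.69  1.6   0.01  0.85 -2.25] y [-0.179  0.984  0.008] z [ 0.003  0.009 -1.   ] w 0.0109 F [-0.2  1.  -4.8] g 30.0
d cm [-0.06 -0.39 -0.04] rot [-0.0086  0.0032  0.0018]
scene 0.82 263 [ 0.5584 -0.1867  0.1018] dir [0.985 0.152 0.081] ext [ 0.449 -0.204  0.093] [ 0.646 -0.173  0.109]
```

View pics/f.png

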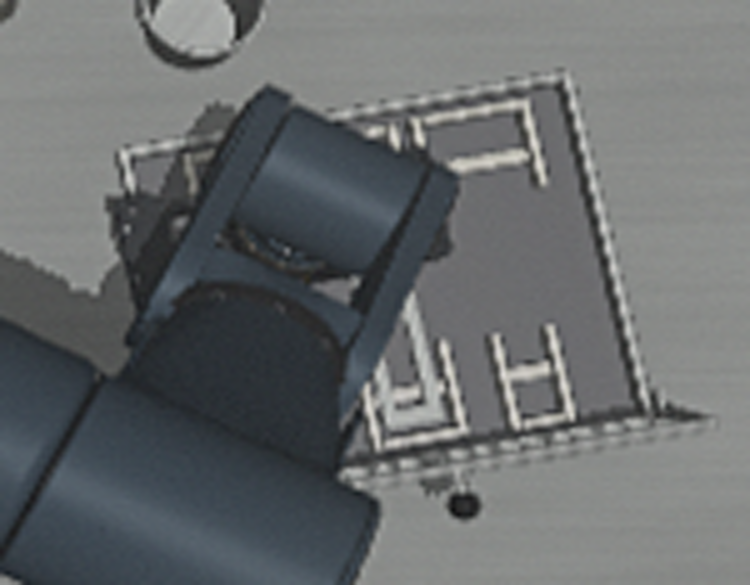

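Call:
servo_tool(plan=[{"dx":-0.06,"dy":-0.4,"dz":0,"ax":-0.009,"ay":0,"az":0,"fingers":0.5},{"dx":-0.06,"dy":-0.4,"dz":-1.2,"ax":-0.009,"ay":0,"az":0,"fingers":0.5},{"dx":-0.06,"dy":-0.4,"dz":-2.4,"ax":-0.009,"ay":0,"az":0,"fingers":0.5},{"dx":-0.06,"dy":-0.4,"dz":-3.6,"ax":-0.009,"ay":0,"az":0,"fingers":0.5},{"dx":-0.06,"dy":-0.4,"dz":-4.2,"ax":-0.009,"ay":0,"az":0,"fingers":0.5}])

```text
clock: 13.15
position: [0.5777, -0.1829, 0.0352]
ee_rot: [0.004, -0.089, 0.996, -0.002]
wrist_force: [-0.0, 0.9, -5.1]
gripper_width: 0.0113
gripper_force: 30.0
```

Call:
servo_tool(plan=[{"dx":0,"dy":0,"dz":-0.4,"ax":0,"ay":0,"az":0,"fingers":0.5},{"dx":0,"dy":0,"dz":-0.8,"ax":0,"ay":0,"az":0,"fingers":0.5},{"dx":0,"dy":0,"dz":-1.2,"ax":0,"ay":0,"az":0,"fingers":0.5},{"dx":0,"dy":0,"dz":-1.4,"ax":0,"ay":0,"az":0,"fingers":0.5}])

```text
clock: 13.55
position: [0.5791, -0.1835, 0.0231]
ee_rot: [0.005, -0.089, 0.996, -0.003]
wrist_force: [0.8, -0.0, -4.6]
gripper_width: 0.011
gripper_force: 30.0
```

```bash
python3 -c "
from h import *
to(.182,0,(.577,-.181,.011))
held('piston',.02,sense()['position'])
"
```

```text
t 13.55 pos [ 0.5791 -0.1835  0.0231] q [-0.49  0.78  1.62  0.    0.73 -2.24] y [-0.178  0.984 -0.006] z [ 0.011 -0.004 -1.   ] w 0.011 F [ 0.8 -0.  -4.6] g 30.0
d cm [-0.21  0.25 -1.21] rot [0.0041 0.0106 0.0033]
scene 0.67 210 [ 0.5674 -0.1889  0.047 ] dir [0.985 0.148 0.083] ext [ 0.449 -0.207  0.037] [ 0.644 -0.177  0.054]
```

Call:
servo_tool(plan=[{"dx":-0.1,"dy":0.2,"dz":-0.3,"ax":0.004,"ay":0.01,"az":0.003,"fingers":0.5},{"dx":-0.1,"dy":0.2,"dz":-0.6,"ax":0.004,"ay":0.01,"az":0.003,"fingers":0.5},{"dx":-0.1,"dy":0.2,"dz":-0.8,"ax":0.004,"ay":0.01,"az":0.003,"fingers":0.5},{"dx":-0.1,"dy":0.2,"dz":-0.8,"ax":0.004,"ay":0.01,"az":0.003,"fingers":0.5}])

```text
clock: 14.15
position: [0.5778, -0.1813, 0.0149]
ee_rot: [-0.0, -0.091, 0.996, 0.0]
wrist_force: [0.1, -0.5, -4.2]
gripper_width: 0.0109
gripper_force: 30.0
```

Call:
servo_tool(plan=[{"dx":0,"dy":0,"dz":-0.15,"ax":0,"ay":0,"az":0,"fingers":0.5},{"dx":0,"dy":0,"dz":-0.3,"ax":0,"ay":0,"az":0,"fingers":0.5}])

```text
clock: 14.35
position: [0.5782, -0.1816, 0.0123]
ee_rot: [0.0, -0.091, 0.996, -0.0]
wrist_force: [0.7, 0.6, -3.7]
gripper_width: 0.0109
gripper_force: 30.0
```

```bash
python3 -c "
from h import *
to(.182,0,(.577,-.181,.011))
"
```

```text
t 14.35 pos [ 0.5782 -0.1816  0.0123] q [-0.49  0.79  1.62  0.    0.73 -2.24] y [-0.181  0.984 -0.   ] z [ 0.001 -0.    -1.   ] w 0.0109 F [ 0.7  0.6 -3.7] g 30.0
d cm [-0.12  0.06 -0.13] rot [0.0003 0.0009 0.0003]
```

Still carrying the weight; step down in small increments watching force.

Call:
servo_tool(plan=[{"dx":-0.1,"dy":0,"dz":-0.15,"ax":0,"ay":0,"az":0,"fingers":0.5},{"dx":-0.1,"dy":0,"dz":-0.15,"ax":0,"ay":0,"az":0,"fingers":0.5}])

```text
clock: 14.55
position: [0.5769, -0.1815, 0.0107]
ee_rot: [0.0, -0.091, 0.996, -0.0]
wrist_force: [-0.2, -0.7, -3.6]
gripper_width: 0.0108
gripper_force: 30.0
```

Call:
servo_tool(plan=[{"dx":0,"dy":0,"dz":-0.15,"ax":0,"ay":0,"az":0,"fingers":0.5},{"dx":0,"dy":0,"dz":-0.15,"ax":0,"ay":0,"az":0,"fingers":0.5}])

```text
clock: 14.75
position: [0.577, -0.1815, 0.0093]
ee_rot: [0.0, -0.091, 0.996, -0.0]
wrist_force: [0.5, 0.7, -3.5]
gripper_width: 0.011
gripper_force: 30.0
```

Call:
servo_tool(plan=[{"dx":0,"dy":0,"dz":-0.12,"ax":0,"ay":0,"az":0,"fingers":0.5},{"dx":0,"dy":0,"dz":-0.12,"ax":0,"ay":0,"az":0,"fingers":0.5}])

```text
clock: 14.95
position: [0.5771, -0.1815, 0.0083]
ee_rot: [0.0, -0.091, 0.996, -0.0]
wrist_force: [-0.1, 0.7, -3.1]
gripper_width: 0.0109
gripper_force: 30.0
```

```bash
python3 -c "
from h import *
to(.182,0,(.577,-.181,.011))
held('piston',.018,sense()['position'])
"
```

```text
t 14.95 pos [ 0.5771 -0.1815  0.0083] q [-0.49  0.8   1.62  0.    0.72 -2.24] y [-0.181  0.984 -0.   ] z [ 0.001 -0.    -1.   ] w 0.0109 F [-0.1  0.7 -3.1] g 30.0
d cm [-0.01  0.05  0.27] rot [0.0002 0.0007 0.0003]
scene 0.82 248 [ 0.5569 -0.1887  0.0327] dir [0.987 0.156 0.031] ext [ 0.445 -0.206  0.029] [ 0.643 -0.175  0.035]
```

Call:
servo_tool(plan=[{"dx":0,"dy":0,"dz":-0.08,"ax":0,"ay":0,"az":0,"fingers":0.5},{"dx":0,"dy":0,"dz":-0.08,"ax":0,"ay":0,"az":0,"fingers":3.5},{"dx":0,"dy":0,"dz":-0.08,"ax":0,"ay":0,"az":0,"fingers":3.5},{"dx":0,"dy":0,"dz":-0.08,"ax":0,"ay":0,"az":0,"fingers":3.5},{"dx":0,"dy":0,"dz":-0.08,"ax":0,"ay":0,"az":0,"fingers":3.5}])

```text
clock: 15.65
position: [0.5773, -0.1816, 0.0074]
ee_rot: [0.001, -0.091, 0.996, -0.0]
wrist_force: [0.1, -0.1, -0.8]
gripper_width: 0.0318
gripper_force: 0.0
```

Call:
servo_tool(plan=[{"dx":0,"dy":0,"dz":2,"ax":0,"ay":0,"az":0,"fingers":3.5},{"dx":0,"dy":0,"dz":6,"ax":0,"ay":0,"az":0,"fingers":3.5},{"dx":0,"dy":0,"dz":11,"ax":0,"ay":0,"az":0,"fingers":5},{"dx":0,"dy":0,"dz":16,"ax":0,"ay":0,"az":0,"fingers":5},{"dx":0,"dy":0,"dz":21,"ax":0,"ay":0,"az":0,"fingers":5}])

```text
clock: 16.15
position: [0.5767, -0.1813, 0.2191]
ee_rot: [0.0, -0.091, 0.996, 0.0]
wrist_force: [0.5, 0.5, -1.7]
gripper_width: 0.0478
gripper_force: 0.0
```

Call:
servo_tool(plan=[{"dx":-3,"dy":4,"dz":5,"ax":0,"ay":0,"az":-0.1,"fingers":5},{"dx":-7,"dy":8,"dz":10,"ax":0,"ay":0,"az":-0.2,"fingers":5},{"dx":-9,"dy":13,"dz":10,"ax":0,"ay":0,"az":-0.26,"fingers":5},{"dx":-9,"dy":18,"dz":10,"ax":0,"ay":0,"az":-0.26,"fingers":5},{"dx":-9,"dy":23,"dz":10,"ax":0,"ay":0,"az":-0.26,"fingers":5}])

```text
clock: 16.65
position: [0.4896, 0.0132, 0.3163]
ee_rot: [0.002, 0.04, 0.999, -0.0]
wrist_force: [1.3, 0.3, 1.2]
gripper_width: 0.0502
gripper_force: 0.0
```

```bash
python3 -c "
from h import *
to(-.08,0,(.492,.19,.28))
held('piston',.012,(.56,-.185,.02),.12)
held('scraper',.04,(.55,.185,.12))
"
```

```text
t 16.65 pos [0.4896 0.0132 0.3163] q [-0.2   0.23  1.64 -0.    1.27 -1.69] y [ 0.08   0.997 -0.   ] z [ 0.003 -0.001 -1.   ] w 0.0502 F [1.3 0.3 1.2] g 0.0
d cm [ 0.24 17.68 -3.63] rot [0.0008 0.0031 0.0003]
top 0.75 912 [ 0.5664 -0.1893  0.0232] dir [0.999 0.052 0.007] ext [ 0.441 -0.196  0.022] [ 0.677 -0.184  0.024]
top 0.58 303 [ 0.5526 -0.1878  0.0303] dir [0.983 0.178 0.039] ext [ 0.448 -0.207  0.026] [ 0.644 -0.171  0.034]
scene 0.56 376 [ 0.5534 -0.1886  0.0308] dir [0.985 0.168 0.03 ] ext [ 0.444 -0.207  0.028] [ 0.643 -0.173  0.033]
top 0.92 532 [0.5572 0.1848 0.1208] dir [ 0.829 -0.065  0.555] ext [0.446 0.194 0.046] [0.619 0.18  0.162]
scene 0.7 299 [0.5455 0.1858 0.117 ] dir [ 0.823 -0.087  0.561] ext [0.443 0.197 0.047] [0.615 0.178 0.164]
```

Call:
servo_tool(plan=[{"dx":0,"dy":5,"dz":-1,"ax":0,"ay":0,"az":0,"fingers":5},{"dx":0,"dy":10,"dz":-2,"ax":-0.012,"ay":-0.15,"az":0,"fingers":5},{"dx":0,"dy":15,"dz":-4,"ax":-0.024,"ay":-0.3,"az":0,"fingers":5},{"dx":0,"dy":17.5,"dz":-6,"ax":-0.036,"ay":-0.45,"az":0,"fingers":5},{"dx":0,"dy":17.5,"dz":-7,"ax":-0.048,"ay":-0.6,"az":0,"fingers":5}])

```text
clock: 17.55
position: [0.4912, 0.1819, 0.2472]
ee_rot: [0.259, 0.042, 0.965, -0.019]
wrist_force: [0.4, -1.9, -0.2]
gripper_width: 0.0498
gripper_force: 0.0
```

Call:
servo_tool(plan=[{"dx":0,"dy":0,"dz":-2,"ax":0,"ay":0,"az":0,"fingers":5},{"dx":1,"dy":0,"dz":-6,"ax":0,"ay":0,"az":0,"fingers":5},{"dx":1.6,"dy":0,"dz":-9.2,"ax":0,"ay":0,"az":0,"fingers":5},{"dx":1.6,"dy":0,"dz":-9.2,"ax":0,"ay":0,"az":0,"fingers":5}])

```text
clock: 17.95
position: [0.5084, 0.1784, 0.1528]
ee_rot: [0.255, 0.043, 0.966, -0.021]
wrist_force: [-0.2, 0.5, -0.5]
gripper_width: 0.0499
gripper_force: 0.0
```

```bash
python3 -c "
from h import *
to(-.08,.611,(.546,.185,.0966))"
```

```text
t 17.95 pos [0.5084 0.1784 0.1528] q [ 0.23  0.45  2.06 -0.92  0.22 -0.39] y [ 0.094  0.995 -0.018] z [ 0.491 -0.063 -0.869] w 0.0499 F [-0.2  0.5 -0.5] g 0.0
d cm [ 3.76  0.66 -5.62] rot [ 0.0103 -0.0948  0.0151]
```

Call:
servo_tool(plan=[{"dx":0,"dy":0.6,"dz":0,"ax":0.01,"ay":-0.05,"az":0.015,"fingers":5},{"dx":1,"dy":0.6,"dz":-1.5,"ax":0.01,"ay":-0.05,"az":0.015,"fingers":5},{"dx":2,"dy":0.6,"dz":-3,"ax":0.01,"ay":-0.05,"az":0.015,"fingers":5},{"dx":2.8,"dy":0.6,"dz":-4.2,"ax":0.01,"ay":-0.05,"az":0.015,"fingers":5},{"dx":2.8,"dy":0.6,"dz":-4.2,"ax":0.01,"ay":-0.05,"az":0.015,"fingers":5}])

```text
clock: 18.45
position: [0.5435, 0.1884, 0.1226]
ee_rot: [0.274, 0.038, 0.961, -0.014]
wrist_force: [0.1, 0.9, 0.9]
gripper_width: 0.05
gripper_force: 0.0
```

```bash
python3 -c "
from h import *
to(-.08,.611,(.546,.185,.0966))"
```

```text
t 18.45 pos [0.5435 0.1884 0.1226] q [ 0.23  0.55  2.03 -1.43  0.17  0.12] y [ 0.08   0.997 -0.006] z [ 0.526 -0.048 -0.849] w 0.05 F [0.1 0.9 0.9] g 0.0
d cm [ 0.25 -0.34 -2.6 ] rot [ 0.002  -0.0549  0.0007]
```

Call:
servo_tool(plan=[{"dx":-1,"dy":0,"dz":1,"ax":0.008,"ay":0.1,"az":0,"fingers":5},{"dx":-1,"dy":0,"dz":1,"ax":0.008,"ay":0.1,"az":0,"fingers":5}])

```text
clock: 18.65
position: [0.5385, 0.1811, 0.1295]
ee_rot: [0.254, 0.041, 0.966, -0.025]
wrist_force: [0.3, -0.2, -0.7]
gripper_width: 0.0498
gripper_force: 0.0
```

```bash
python3 -c "
from h import *
to(-.08,.45,(.5443,.1848,.0968))"
```

```text
t 18.65 pos [0.5385 0.1811 0.1295] q [ 0.22  0.53  2.01 -0.99  0.21 -0.33] y [ 0.092  0.995 -0.027] z [ 0.488 -0.069 -0.87 ] w 0.0498 F [ 0.3 -0.2 -0.7] g 0.0
d cm [ 0.58  0.37 -3.27] rot [0.0324 0.0622 0.0117]
```

Call:
servo_tool(plan=[{"dx":0,"dy":0.3,"dz":0.3,"ax":0.032,"ay":0.062,"az":0.012,"fingers":5},{"dx":0,"dy":0.3,"dz":0,"ax":0.032,"ay":0.062,"az":0.012,"fingers":5},{"dx":0,"dy":0.3,"dz":0,"ax":0.032,"ay":0.062,"az":0.012,"fingers":5}])

```text
clock: 18.95
position: [0.5397, 0.1845, 0.1306]
ee_rot: [0.225, 0.039, 0.974, -0.008]
wrist_force: [-0.5, 0.2, 1.1]
gripper_width: 0.0505
gripper_force: 0.0
```

```bash
python3 -c "
from h import *
to(-.08,.45,(.5443,.1848,.0968))"
```

```text
t 18.95 pos [0.5397 0.1845 0.1306] q [ 0.2   0.52  1.97 -0.51  0.24 -0.82] y [0.08  0.997 0.002] z [ 0.437 -0.033 -0.899] w 0.0505 F [-0.5  0.2  1.1] g 0.0
d cm [ 0.46  0.03 -3.38] rot [-0.0017  0.0033  0.0005]
```

Well away from the limits now; descend and grip.

Call:
servo_tool(plan=[{"dx":0.2,"dy":0,"dz":-1.2,"ax":0,"ay":0,"az":0,"fingers":5},{"dx":0.4,"dy":0,"dz":-2.4,"ax":0,"ay":0,"az":0,"fingers":5},{"dx":0.45,"dy":0,"dz":-3.4,"ax":0,"ay":0,"az":0,"fingers":5},{"dx":0.45,"dy":0,"dz":-3.4,"ax":0,"ay":0,"az":0,"fingers":5}])

```text
clock: 19.35
position: [0.5427, 0.1842, 0.0949]
ee_rot: [0.223, 0.039, 0.974, -0.009]
wrist_force: [0.1, -1.3, -0.0]
gripper_width: 0.0498
gripper_force: 0.0
```

```bash
python3 -c "
from h import *
to(-.08,.45,(.5443,.1848,.0968))"
```

```text
t 19.35 pos [0.5427 0.1842 0.0949] q [ 0.2   0.59  1.99 -0.76  0.17 -0.57] y [ 0.08   0.997 -0.   ] z [ 0.434 -0.035 -0.9  ] w 0.0498 F [ 0.1 -1.3 -0. ] g 0.0
d cm [0.16 0.06 0.19] rot [ 0.0004  0.     -0.0003]
```

Call:
servo_tool(plan=[{"dx":0.1,"dy":0,"dz":0.15,"ax":0,"ay":0,"az":0,"fingers":1},{"dx":0.1,"dy":0,"dz":0.15,"ax":0,"ay":0,"az":0,"fingers":1},{"dx":0.1,"dy":0,"dz":0.15,"ax":0,"ay":0,"az":0,"fingers":1},{"dx":0.1,"dy":0,"dz":0.15,"ax":0,"ay":0,"az":0,"fingers":1},{"dx":0.1,"dy":0,"dz":0.15,"ax":0,"ay":0,"az":0,"fingers":1}])

```text
clock: 19.85
position: [0.5449, 0.1856, 0.0978]
ee_rot: [0.225, 0.039, 0.974, -0.007]
wrist_force: [-0.4, 1.3, 2.9]
gripper_width: 0.0179
gripper_force: 8.3
```

Call:
servo_tool(plan=[{"dx":0,"dy":0,"dz":0,"ax":0,"ay":0,"az":0,"fingers":1},{"dx":0,"dy":0,"dz":0,"ax":0,"ay":0,"az":0,"fingers":1}])

```text
clock: 20.05
position: [0.5449, 0.1855, 0.0978]
ee_rot: [0.225, 0.04, 0.974, -0.008]
wrist_force: [-1.6, 2.9, 4.3]
gripper_width: 0.0177
gripper_force: 30.0
```

```bash
python3 -c "
from h import *
st()"
```

```text
t 20.05 pos [0.5449 0.1855 0.0978] q [ 0.2   0.59  1.98 -0.73  0.18 -0.59] y [0.08  0.997 0.003] z [ 0.437 -0.033 -0.899] w 0.0177 F [-1.6  2.9  4.3] g 30.0
```

Call:
servo_tool(plan=[{"dx":-1.15,"dy":0.1,"dz":1.64,"ax":0,"ay":0,"az":0,"fingers":1},{"dx":-2.9,"dy":0.2,"dz":4.1,"ax":0,"ay":0,"az":0,"fingers":1},{"dx":-4.6,"dy":0.3,"dz":7,"ax":0,"ay":0,"az":0,"fingers":1},{"dx":-5.5,"dy":0.3,"dz":11,"ax":0,"ay":0,"az":0,"fingers":1},{"dx":-5.5,"dy":0.3,"dz":15,"ax":0,"ay":0,"az":0,"fingers":1}])

```text
clock: 20.55
position: [0.485, 0.1872, 0.2459]
ee_rot: [0.22, 0.039, 0.975, -0.009]
wrist_force: [0.7, -0.5, -2.8]
gripper_width: 0.0175
gripper_force: 30.0
```

Call:
servo_tool(plan=[{"dx":0,"dy":0,"dz":3,"ax":0.01,"ay":0.12,"az":0,"fingers":1},{"dx":0,"dy":0,"dz":5,"ax":0.02,"ay":0.25,"az":0,"fingers":1},{"dx":0,"dy":0,"dz":7,"ax":0.03,"ay":0.38,"az":0,"fingers":1},{"dx":0,"dy":0,"dz":8,"ax":0.04,"ay":0.5,"az":0,"fingers":1},{"dx":0,"dy":0,"dz":8,"ax":0.049,"ay":0.609,"az":0,"fingers":1}])

```text
clock: 21.05
position: [0.4906, 0.1877, 0.3294]
ee_rot: [-0.08, 0.04, 0.996, 0.004]
wrist_force: [0.5, -0.9, -3.8]
gripper_width: 0.0179
gripper_force: 30.0
```

Call:
servo_tool(plan=[{"dx":1,"dy":0,"dz":0,"ax":0,"ay":0,"az":0,"fingers":1},{"dx":2,"dy":-4,"dz":0,"ax":0,"ay":0,"az":0,"fingers":1},{"dx":4,"dy":-8,"dz":0,"ax":0,"ay":0,"az":0.1,"fingers":1},{"dx":6,"dy":-12,"dz":0,"ax":0,"ay":0,"az":0.2,"fingers":1},{"dx":6,"dy":-16,"dz":0,"ax":0,"ay":0,"az":0.262,"fingers":1}])

```text
clock: 21.55
position: [0.5507, 0.0263, 0.3256]
ee_rot: [-0.079, -0.092, 0.993, -0.007]
wrist_force: [-0.7, 0.2, -2.5]
gripper_width: 0.0175
gripper_force: 30.0
```

```bash
python3 -c "
from h import *
to(.182,-.16,(.578,-.3443,.33))
held('scraper',.2,sense()['position'])
"
```

```text
t 21.55 pos [0.5507 0.0263 0.3256] q [-0.13  0.4   1.37 -0.05  1.52 -1.88] y [-0.184  0.983  0.   ] z [-0.155 -0.029 -0.988] w 0.0175 F [-0.7  0.2 -2.5] g 30.0
d cm [  2.73 -37.06   0.44] rot [-0.0004  0.0021 -0.0028]
top 0.51 79 [0.5297 0.0198 0.3431] dir [0.172 0.059 0.983] ext [0.528 0.019 0.333] [0.542 0.024 0.414]
scene 0.84 438 [0.5702 0.0249 0.3415] dir [ 0.984  0.177 -0.015] ext [0.438 0.001 0.344] [0.64  0.038 0.34 ]
```

Call:
servo_tool(plan=[{"dx":1,"dy":-4.5,"dz":0,"ax":0,"ay":0,"az":0,"fingers":1},{"dx":2,"dy":-9,"dz":0,"ax":0,"ay":0,"az":0,"fingers":1},{"dx":3,"dy":-13.5,"dz":0,"ax":0,"ay":0,"az":0,"fingers":1},{"dx":3.1,"dy":-18,"dz":0,"ax":0,"ay":0,"az":0,"fingers":1},{"dx":3.1,"dy":-22.5,"dz":0,"ax":0,"ay":0,"az":0,"fingers":1}])

```text
clock: 22.25
position: [0.5804, -0.1965, 0.3264]
ee_rot: [-0.079, -0.091, 0.993, -0.006]
wrist_force: [0.9, -0.4, -2.8]
gripper_width: 0.0175
gripper_force: 30.0
```

Call:
servo_tool(plan=[{"dx":0,"dy":-4.5,"dz":0,"ax":0,"ay":0,"az":0,"fingers":1},{"dx":0,"dy":-9,"dz":-2,"ax":0,"ay":0,"az":0,"fingers":1},{"dx":0,"dy":-13,"dz":-5,"ax":0,"ay":0,"az":0,"fingers":1},{"dx":0,"dy":-14.5,"dz":-9,"ax":0,"ay":0,"az":0,"fingers":1},{"dx":0,"dy":-14.5,"dz":-13,"ax":0,"ay":0,"az":0,"fingers":1}])

```text
clock: 22.75
position: [0.5805, -0.3436, 0.1955]
ee_rot: [-0.078, -0.089, 0.993, -0.007]
wrist_force: [-0.2, 0.3, -3.8]
gripper_width: 0.0177
gripper_force: 30.0
```

Call:
servo_tool(plan=[{"dx":0,"dy":0,"dz":-4,"ax":0,"ay":0,"az":0,"fingers":1},{"dx":0,"dy":0,"dz":-8,"ax":0,"ay":0,"az":0,"fingers":1},{"dx":0,"dy":0,"dz":-12,"ax":0,"ay":0,"az":0,"fingers":1},{"dx":0,"dy":0,"dz":-12,"ax":0,"ay":0,"az":0,"fingers":1}])

```text
clock: 23.15
position: [0.5763, -0.3366, 0.0702]
ee_rot: [-0.084, -0.091, 0.992, -0.001]
wrist_force: [-1.5, 1.7, -3.2]
gripper_width: 0.0173
gripper_force: 30.0
```

```bash
python3 -c "
from h import *
to(.182,-.16,(.582,-.3436,.045))
held('scraper',.04,sense()['position'])
"
```

```text
t 23.15 pos [ 0.5763 -0.3366  0.0702] q [-0.64  0.82  1.31 -0.13  1.14 -2.34] y [-0.181  0.983  0.013] z [-0.167 -0.018 -0.986] w 0.0173 F [-1.5  1.7 -3.2] g 30.0
d cm [ 0.57 -0.7  -2.52] rot [-0.0111 -0.0109  0.0002]
scene 0.64 456 [ 0.6072 -0.3357  0.0917] dir [ 0.983  0.184 -0.018] ext [ 0.47  -0.362  0.094] [ 0.67  -0.324  0.091]
```

```bash
python3 -c "
from h import *
get_image('top')
for _ in range(2):
    to(.182,-.16,(.578,-.3443,.045))
    held('scraper',.04,sense()['position'])
"
```

```text
t 23.4 pos [ 0.5824 -0.3429  0.0803] q [-0.64  0.81  1.3  -0.13  1.14 -2.34] y [-0.18   0.984 -0.003] z [-0.151 -0.031 -0.988] w 0.0175 F [ 0.7 -0.4 -2.5] g 30.0
d cm [-0.44 -0.14 -3.53] rot [0.0023 0.0055 0.0006]
scene 0.72 443 [ 0.6033 -0.3397  0.0951] dir [ 0.985  0.175 -0.008] ext [ 0.469 -0.364  0.096] [ 0.673 -0.327  0.095]
t 23.6 pos [ 0.5812 -0.3426  0.0792] q [-0.65  0.81  1.3  -0.13  1.14 -2.34] y [-0.18   0.984 -0.001] z [-0.153 -0.029 -0.988] w 0.0176 F [ 0.2  0.2 -2.6] g 30.0
d cm [-0.32 -0.17 -3.42] rot [0.0008 0.0036 0.0014]
scene 0.83 483 [ 0.6076 -0.3385  0.0938] dir [ 0.984  0.177 -0.011] ext [ 0.473 -0.363  0.095] [ 0.671 -0.327  0.093]
```

Call:
servo_tool(plan=[{"dx":-0.1,"dy":-0.15,"dz":-1.5,"ax":0,"ay":0.003,"az":0,"fingers":1},{"dx":-0.1,"dy":-0.15,"dz":-3,"ax":0,"ay":0.003,"az":0,"fingers":1},{"dx":-0.1,"dy":-0.15,"dz":-4.2,"ax":0,"ay":0.003,"az":0,"fingers":1},{"dx":-0.1,"dy":-0.15,"dz":-5.2,"ax":0,"ay":0.003,"az":0,"fingers":1},{"dx":-0.1,"dy":-0.15,"dz":-5.8,"ax":0,"ay":0.003,"az":0,"fingers":1}])

```text
clock: 24.3
position: [0.5785, -0.3429, 0.017]
ee_rot: [-0.082, -0.09, 0.993, -0.005]
wrist_force: [-0.1, -0.2, -3.1]
gripper_width: 0.0176
gripper_force: 30.0
```

Call:
servo_tool(plan=[{"dx":0,"dy":0,"dz":0,"ax":0,"ay":0,"az":0,"fingers":1},{"dx":0,"dy":0,"dz":0,"ax":0,"ay":0,"az":0,"fingers":1}])

```text
clock: 24.5
position: [0.5795, -0.3437, 0.0192]
ee_rot: [-0.08, -0.09, 0.993, -0.007]
wrist_force: [0.1, -0.5, -2.6]
gripper_width: 0.0174
gripper_force: 30.0
```

```bash
python3 -c "
from h import *
to(.182,-.155,(.5803,-.344,.012))
held('scraper',.012,sense()['position'])
"
```

```text
t 24.5 pos [ 0.5795 -0.3437  0.0192] q [-0.65  0.89  1.32 -0.14  1.05 -2.32] y [-0.18   0.984  0.001] z [-0.159 -0.028 -0.987] w 0.0174 F [ 0.1 -0.5 -2.6] g 30.0
d cm [ 0.08 -0.03 -0.72] rot [-0.0001 -0.0068  0.0013]
scene 0.79 500 [ 0.5957 -0.3414  0.0344] dir [0.986 0.166 0.001] ext [ 0.46  -0.364  0.034] [ 0.671 -0.329  0.035]
```

Lower in small steps.

Call:
servo_tool(plan=[{"dx":0.08,"dy":0,"dz":-0.2,"ax":0,"ay":0,"az":0,"fingers":1},{"dx":0.08,"dy":0,"dz":-0.4,"ax":0,"ay":0,"az":0,"fingers":1},{"dx":0.08,"dy":0,"dz":-0.6,"ax":0,"ay":0,"az":0,"fingers":1},{"dx":0.08,"dy":0,"dz":-0.6,"ax":0,"ay":0,"az":0,"fingers":1}])

```text
clock: 25.1
position: [0.5798, -0.3433, 0.0127]
ee_rot: [-0.081, -0.09, 0.993, -0.006]
wrist_force: [-0.4, -0.0, -3.5]
gripper_width: 0.0178
gripper_force: 30.0
```

Call:
servo_tool(plan=[{"dx":0,"dy":0,"dz":-0.1,"ax":0,"ay":0,"az":0,"fingers":1},{"dx":0,"dy":0,"dz":-0.1,"ax":0,"ay":0,"az":0,"fingers":1}])

```text
clock: 25.3
position: [0.5801, -0.3435, 0.012]
ee_rot: [-0.081, -0.09, 0.993, -0.006]
wrist_force: [0.5, 0.7, -2.3]
gripper_width: 0.0173
gripper_force: 30.0
```

Call:
servo_tool(plan=[{"dx":0,"dy":0,"dz":-0.1,"ax":0,"ay":0,"az":0,"fingers":1},{"dx":0,"dy":0,"dz":-0.1,"ax":0,"ay":0,"az":0,"fingers":1}])

```text
clock: 25.5
position: [0.5801, -0.3435, 0.0111]
ee_rot: [-0.081, -0.09, 0.993, -0.006]
wrist_force: [0.2, 0.4, -3.0]
gripper_width: 0.0174
gripper_force: 30.0
```

```bash
python3 -c "
from h import *
to(.182,-.155,(.5803,-.344,.012))
held('scraper',.012,sense()['position'])
"
```

```text
t 25.5 pos [ 0.5801 -0.3435  0.0111] q [-0.65  0.9   1.32 -0.14  1.04 -2.32] y [-0.18   0.984  0.002] z [-0.159 -0.027 -0.987] w 0.0174 F [ 0.2  0.4 -3. ] g 30.0
d cm [ 0.02 -0.05  0.09] rot [-0.0005 -0.0071  0.0015]
scene 0.77 476 [ 0.6036 -0.3396  0.0261] dir [ 0.984  0.176 -0.016] ext [ 0.47  -0.364  0.028] [ 0.671 -0.328  0.025]
```

Call:
servo_tool(plan=[{"dx":0,"dy":0,"dz":-0.1,"ax":0,"ay":0,"az":0,"fingers":1},{"dx":0,"dy":0,"dz":-0.15,"ax":0,"ay":0,"az":0,"fingers":1},{"dx":0,"dy":0,"dz":-0.15,"ax":0,"ay":0,"az":0,"fingers":1}])

```text
clock: 26.0
position: [0.5802, -0.3436, 0.0098]
ee_rot: [-0.081, -0.09, 0.993, -0.007]
wrist_force: [0.1, -0.0, -1.8]
gripper_width: 0.0176
gripper_force: 30.0
```

Call:
servo_tool(plan=[{"dx":0,"dy":0,"dz":0,"ax":0,"ay":0,"az":0,"fingers":4},{"dx":0,"dy":0,"dz":0,"ax":0,"ay":0,"az":0,"fingers":4},{"dx":0,"dy":0,"dz":0,"ax":0,"ay":0,"az":0,"fingers":4},{"dx":0,"dy":0,"dz":0,"ax":0,"ay":0,"az":0,"fingers":4}])

```text
clock: 26.4
position: [0.5803, -0.3437, 0.01]
ee_rot: [-0.08, -0.09, 0.993, -0.007]
wrist_force: [0.4, -0.3, -0.9]
gripper_width: 0.0376
gripper_force: 0.0
```

Call:
servo_tool(plan=[{"dx":0,"dy":0,"dz":1.5,"ax":0,"ay":0,"az":0,"fingers":4},{"dx":0,"dy":0,"dz":5,"ax":0,"ay":0,"az":0,"fingers":4},{"dx":0,"dy":0,"dz":10,"ax":0,"ay":0,"az":0,"fingers":4},{"dx":0,"dy":0,"dz":15,"ax":0,"ay":0,"az":0,"fingers":0},{"dx":0,"dy":0,"dz":20,"ax":0,"ay":0,"az":0,"fingers":0}])

```text
clock: 26.9
position: [0.58, -0.3434, 0.2129]
ee_rot: [-0.08, -0.09, 0.993, -0.007]
wrist_force: [0.7, -1.2, -0.7]
gripper_width: 0.0308
gripper_force: 0.0
```

Call:
servo_tool(plan=[{"dx":-4,"dy":1,"dz":3,"ax":0,"ay":0,"az":0,"fingers":0},{"dx":-8,"dy":2,"dz":6,"ax":0,"ay":0,"az":0,"fingers":0},{"dx":-12,"dy":3,"dz":9,"ax":0,"ay":0,"az":0,"fingers":0},{"dx":-16,"dy":4,"dz":9,"ax":0,"ay":0,"az":0,"fingers":0},{"dx":-18,"dy":5,"dz":9,"ax":0,"ay":0,"az":0,"fingers":0}])

```text
clock: 27.4
position: [0.3974, -0.2927, 0.3024]
ee_rot: [-0.08, -0.089, 0.993, -0.008]
wrist_force: [0.3, 0.4, -0.3]
gripper_width: 0.001
gripper_force: 0.0
```

```bash
python3 -c "
from h import *
a=.183;t=np.array([.549,-.2684]);Q=np.array([[np.cos(a),-np.sin(a)],[np.sin(a),np.cos(a)]])
st()
held('scraper',.012,(.585,-.345,.02),.13)
held('piston',.012,(.56,-.185,.02),.13)
held('bracket',.012,(.56,-.27,.02),.13)
for q in (1.65,1.775,1.9):
    k=t+Q@np.array([-.115+.09*np.cos(q)-.026*np.sin(q),0]); kz=.038+.09*np.sin(q)+.026*np.cos(q); print(q,k,kz,proj('top',[*k,kz]),proj('scene',[*k,kz]))
for n in('top','scene'):
    i,d=get_image(n); c=(slice(165,325),slice(335,495)) if n=='top' else (slice(230,410),slice(140,340))
    cv2.imwrite('pics/g_%s.png'%n,cv2.resize(i[c],None,fx=4,fy=3.3,interpolation=cv2.INTER_CUBIC)[:,:,::-1])
"
```

```text
t 27.4 pos [ 0.3974 -0.2927  0.3024] q [-0.78  0.31  1.58 -0.14  1.35 -2.49] y [-0.178  0.984 -0.001] z [-0.157 -0.03  -0.987] w 0.001 F [ 0.3  0.4 -0.3] g 0.0
top 0.55 377 [ 0.6242 -0.338   0.0236] dir [ 0.985  0.166 -0.05 ] ext [ 0.541 -0.352  0.028] [ 0.673 -0.33   0.021]
scene 0.58 682 [ 0.593 -0.342  0.025] dir [ 0.985  0.173 -0.025] ext [ 0.467 -0.364  0.028] [ 0.671 -0.328  0.023]
top 0.71 326 [ 0.5539 -0.1876  0.03  ] dir [0.983 0.179 0.038] ext [ 0.448 -0.207  0.026] [ 0.644 -0.171  0.033]
scene 0.68 210 [ 0.5617 -0.1877  0.033 ] dir [0.987 0.156 0.035] ext [ 0.449 -0.206  0.029] [ 0.643 -0.175  0.036]
scene 0.61 1433 [ 0.565  -0.1873  0.0241] dir [0.999 0.039 0.004] ext [ 0.431 -0.192  0.024] [ 0.68  -0.183  0.024]
top 0.79 455 [ 0.558  -0.2645  0.0244] dir [ 0.983  0.185 -0.001] ext [ 0.46  -0.283  0.024] [ 0.657 -0.246  0.024]
scene 0.81 582 [ 0.5567 -0.2638  0.0247] dir [0.983 0.186 0.006] ext [ 0.459 -0.282  0.024] [ 0.654 -0.245  0.025]
1.65 [ 0.40343256 -0.29534025] 0.1256607094518776 (np.float64(427.40528373037137), np.float64(275.36952048464605)) (np.float64(220.7956950204756), np.float64(297.58867193234096))
1.775 [ 0.39293946 -0.29728221] 0.12085757668854233 (np.float64(427.87290395678184), np.float64(278.84372844962303)) (np.float64(217.73298789538728), np.float64(297.3815441299866))
1.9 [ 0.38311706 -0.29910005] 0.11476147915341621 (np.float64(428.21379312479587), np.float64(282.0828670523507)) (np.float64(214.9759993548742), np.float64(297.4846088762613))
```

View pics/g_scene.png

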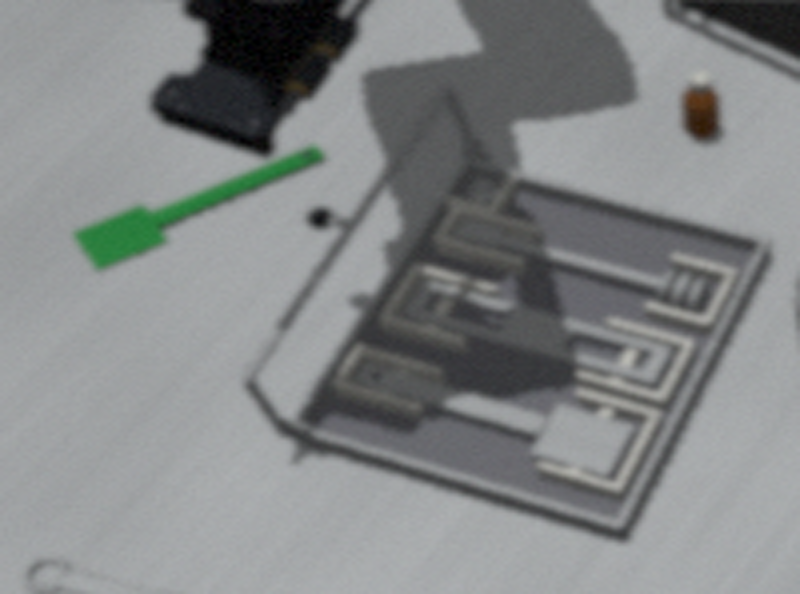

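```bash
python3 -c "
from h import *
to(.183,0,(.3795,-.2591,.16))"
```

```text
t 28.1 pos [ 0.4004 -0.2936  0.2994] q [-0.78  0.32  1.57 -0.13  1.35 -2.49] y [-0.18   0.984  0.002] z [-0.159 -0.027 -0.987] w 0.0005 F [ 0.3  0.2 -0.2] g 0.0
d cm [ -2.09   3.45 -13.94] rot [ 0.0273 -0.1598  0.002 ]
```

Call:
servo_tool(plan=[{"dx":-2.1,"dy":3.45,"dz":0,"ax":0.027,"ay":-0.16,"az":0.002,"fingers":0},{"dx":-2.1,"dy":3.45,"dz":-3,"ax":0.027,"ay":-0.16,"az":0.002,"fingers":0},{"dx":-2.1,"dy":3.45,"dz":-7,"ax":0.027,"ay":-0.16,"az":0.002,"fingers":0},{"dx":-2.1,"dy":3.45,"dz":-11,"ax":0.027,"ay":-0.16,"az":0.002,"fingers":0},{"dx":-2.1,"dy":3.45,"dz":-14,"ax":0.027,"ay":-0.16,"az":0.002,"fingers":0}])

```text
clock: 28.6
position: [0.3786, -0.2586, 0.1582]
ee_rot: [-0.0, -0.091, 0.996, -0.0]
wrist_force: [0.5, 0.3, -0.2]
gripper_width: 0.0002
gripper_force: 0.0
```

Call:
servo_tool(plan=[{"dx":0,"dy":0,"dz":-2.5,"ax":0,"ay":0,"az":0,"fingers":0},{"dx":0,"dy":0,"dz":-4.7,"ax":0,"ay":0,"az":0,"fingers":0},{"dx":0,"dy":0,"dz":-4.7,"ax":0,"ay":0,"az":0,"fingers":0},{"dx":0,"dy":0,"dz":-4.7,"ax":0,"ay":0,"az":0,"fingers":0}])

```text
clock: 29.0
position: [0.3793, -0.2592, 0.1127]
ee_rot: [0.0, -0.091, 0.996, -0.0]
wrist_force: [-0.3, -0.2, 0.4]
gripper_width: 0.0007
gripper_force: 0.0
```

```bash
python3 -c "
from h import *
to(.183,0,(.3795,-.2591,.113))"
```

```text
t 29.0 pos [ 0.3793 -0.2592  0.1127] q [-0.84  0.5   1.94 -0.    0.7  -2.6 ] y [-0.182  0.983 -0.   ] z [ 0. -0. -1.] w 0.0007 F [-0.3 -0.2  0.4] g 0.0
d cm [0.02 0.01 0.03] rot [0.0002 0.0001 0.0002]
```

Call:
servo_tool(plan=[{"dx":1.5,"dy":0.27,"dz":0,"ax":0,"ay":0,"az":0,"fingers":0},{"dx":3,"dy":0.54,"dz":0,"ax":0,"ay":0,"az":0,"fingers":0},{"dx":4.5,"dy":0.81,"dz":0,"ax":0,"ay":0,"az":0,"fingers":0},{"dx":6,"dy":1.1,"dz":0,"ax":0,"ay":0,"az":0,"fingers":0},{"dx":7.3,"dy":1.35,"dz":0,"ax":0,"ay":0,"az":0,"fingers":0}])

```text
clock: 29.5
position: [0.454, -0.2451, 0.113]
ee_rot: [0.001, -0.092, 0.996, -0.001]
wrist_force: [-0.6, 0.7, 0.0]
gripper_width: 0.0003
gripper_force: 0.4
```

```bash
cat >> h.py <<'E'
def bail():
    a=.183;t=np.array([.549,-.2684]);Q=np.array([[np.cos(a),-np.sin(a)],[np.sin(a),np.cos(a)]])
    for n in('scene','top'):
        i,d=get_image(n);m=np.ones_like(d,bool);P=pts(n,d,m);L=np.c_[(P[:,:2]-t)@Q,P[:,2]]
        for lo,hi in((-.14,-.07),(.075,.14)):
            k=(L[:,1]>lo)&(L[:,1]<hi)&(L[:,2]>.036)&(L[:,2]<.15)&(L[:,0]<.0)&(L[:,0]>-.16)
            if k.sum()>5: print(n,lo,k.sum(),np.median(L[k],0).round(3),"angle",np.arctan2(np.median(L[k,2])-.038,np.median(L[k,0])+.115).round(3))
E
python3 -c "
from h import *
st();bail()"
```

```text
t 29.5 pos [ 0.454  -0.2451  0.113 ] q [-0.71  0.55  1.81 -0.    0.78 -2.47] y [-0.183  0.983 -0.001] z [ 0.001 -0.001 -1.   ] w 0.0003 F [-0.6  0.7  0. ] g 0.4
scene -0.14 75 [-0.075 -0.107  0.122] angle 1.122
scene 0.075 57 [-0.073  0.105  0.122] angle 1.109
top -0.14 53 [-0.069 -0.108  0.119] angle 1.053
top 0.075 35 [-0.067  0.118  0.116] angle 1.023
```

Call:
servo_tool(plan=[{"dx":0,"dy":0,"dz":1.5,"ax":0,"ay":0,"az":0,"fingers":0},{"dx":0,"dy":0,"dz":2.7,"ax":0,"ay":0,"az":0,"fingers":0},{"dx":0,"dy":0,"dz":2.7,"ax":0,"ay":0,"az":0,"fingers":0},{"dx":1.2,"dy":0.2,"dz":2.7,"ax":0,"ay":0,"az":0,"fingers":0},{"dx":1.7,"dy":0.3,"dz":2.7,"ax":0,"ay":0,"az":0,"fingers":0}])

```text
clock: 30.1
position: [0.4703, -0.2427, 0.1396]
ee_rot: [0.001, -0.091, 0.996, -0.001]
wrist_force: [0.1, -0.5, -0.7]
gripper_width: 0.0003
gripper_force: 0.0
```

Call:
servo_tool(plan=[{"dx":0.9,"dy":0.17,"dz":-2.3,"ax":0,"ay":0,"az":0,"fingers":0},{"dx":1.9,"dy":0.36,"dz":-3.3,"ax":0,"ay":0,"az":0,"fingers":0},{"dx":2.8,"dy":0.52,"dz":-4.35,"ax":0,"ay":0,"az":0,"fingers":0},{"dx":3.5,"dy":0.66,"dz":-5.5,"ax":0,"ay":0,"az":0,"fingers":0},{"dx":4.1,"dy":0.76,"dz":-6.7,"ax":0,"ay":0,"az":0,"fingers":0}])

```text
clock: 30.6
position: [0.51, -0.2344, 0.0712]
ee_rot: [-0.001, -0.091, 0.996, 0.0]
wrist_force: [-0.5, 0.5, -0.8]
gripper_width: 0.0006
gripper_force: 0.0
```

Call:
servo_tool(plan=[{"dx":0.3,"dy":0.06,"dz":-0.7,"ax":0,"ay":0,"az":0,"fingers":0},{"dx":0.4,"dy":0.07,"dz":-1.4,"ax":0,"ay":0,"az":0,"fingers":0},{"dx":0.5,"dy":0.09,"dz":-2,"ax":0,"ay":0,"az":0,"fingers":0},{"dx":0.5,"dy":0.09,"dz":-2.5,"ax":0,"ay":0,"az":0,"fingers":0}])

```text
clock: 31.0
position: [0.5149, -0.2341, 0.0472]
ee_rot: [0.0, -0.091, 0.996, -0.0]
wrist_force: [0.2, -0.7, 0.4]
gripper_width: 0.0003
gripper_force: 0.0
```

```bash
python3 -c "
from h import *
st();bail();st()"
```

```text
t 31.0 pos [ 0.5149 -0.2341  0.0472] q [-0.62  0.71  1.71 -0.    0.72 -2.38] y [-0.181  0.983 -0.001] z [ 0.    -0.001 -1.   ] w 0.0003 F [ 0.2 -0.7  0.4] g 0.0
scene -0.14 73 [-0.025 -0.105  0.042] angle 0.046
scene 0.075 19 [-0.006  0.112  0.126] angle 0.681
top -0.14 33 [-0.025 -0.119  0.04 ] angle 0.027
t 31.1 pos [ 0.5145 -0.2339  0.0471] q [-0.62  0.71  1.71 -0.    0.72 -2.38] y [-0.181  0.983  0.   ] z [-0.001  0.    -1.   ] w 0.0004 F [-1.  -0.6  0.1] g 0.0
```

Bar is down (nearly at stop); press gently until force shows, then withdraw.

Call:
servo_tool(plan=[{"dx":0,"dy":0,"dz":-0.25,"ax":0,"ay":0,"az":0,"fingers":0},{"dx":0,"dy":0,"dz":-0.5,"ax":0,"ay":0,"az":0,"fingers":0},{"dx":0,"dy":0,"dz":-0.6,"ax":0,"ay":0,"az":0,"fingers":0}])

```text
clock: 31.4
position: [0.5153, -0.2343, 0.0421]
ee_rot: [0.0, -0.091, 0.996, -0.001]
wrist_force: [-1.2, 0.4, 7.4]
gripper_width: 0.0003
gripper_force: 3.8
```

Call:
servo_tool(plan=[{"dx":0,"dy":0,"dz":5,"ax":0,"ay":0,"az":0,"fingers":0},{"dx":0,"dy":0,"dz":10,"ax":0,"ay":0,"az":0,"fingers":0},{"dx":0,"dy":0,"dz":15,"ax":0,"ay":0,"az":0,"fingers":0},{"dx":0,"dy":0,"dz":20,"ax":0,"ay":0,"az":0,"fingers":0},{"dx":0,"dy":0,"dz":25,"ax":0,"ay":0,"az":0,"fingers":0}])

```text
clock: 31.9
position: [0.5147, -0.2337, 0.2939]
ee_rot: [0.0, -0.091, 0.996, -0.0]
wrist_force: [0.3, -0.4, -0.6]
gripper_width: 0.0001
gripper_force: 0.0
```

Call:
servo_tool(plan=[{"dx":-5,"dy":4,"dz":0,"ax":0,"ay":0,"az":0,"fingers":0},{"dx":-8,"dy":8,"dz":0,"ax":0,"ay":0,"az":0,"fingers":0},{"dx":-8,"dy":12,"dz":0,"ax":0,"ay":0,"az":0,"fingers":0},{"dx":-8,"dy":16,"dz":0,"ax":0,"ay":0,"az":0,"fingers":0},{"dx":-8,"dy":20,"dz":0,"ax":0,"ay":0,"az":0,"fingers":0}])

```text
clock: 32.4
position: [0.4342, -0.0324, 0.2921]
ee_rot: [0.001, -0.091, 0.996, -0.0]
wrist_force: [0.5, -0.4, -0.6]
gripper_width: 0.0003
gripper_force: 0.0
```

```bash
python3 -c "
from h import *
st();bail()
i,d=get_image('top');cv2.imwrite('pics/z.png',cv2.resize(i[165:295,335:485],None,fx=5,fy=4.5,interpolation=cv2.INTER_CUBIC)[:,:,::-1])
held('scraper',.012,(.585,-.345,.02),.13)
held('piston',.012,(.56,-.185,.02),.13)
"
```

```text
t 32.4 pos [ 0.4342 -0.0324  0.2921] q [-0.33  0.18  1.79 -0.    1.18 -2.08] y [-0.181  0.984 -0.001] z [ 0.001 -0.001 -1.   ] w 0.0003 F [ 0.5 -0.4 -0.6] g 0.0
scene -0.14 77 [-0.026 -0.106  0.042] angle 0.046
scene 0.075 48 [-0.025  0.102  0.043] angle 0.053
top -0.14 50 [-0.024 -0.1    0.042] angle 0.04
top 0.075 45 [-0.024  0.098  0.04 ] angle 0.026
top 0.91 527 [ 0.5934 -0.3433  0.0236] dir [ 0.984  0.179 -0.022] ext [ 0.472 -0.366  0.026] [ 0.673 -0.329  0.022]
scene 0.56 577 [ 0.6026 -0.3403  0.0248] dir [ 0.984  0.174 -0.027] ext [ 0.471 -0.363  0.028] [ 0.671 -0.328  0.023]
top 0.59 292 [ 0.5605 -0.1865  0.0305] dir [0.983 0.179 0.038] ext [ 0.449 -0.207  0.026] [ 0.644 -0.171  0.034]
scene 0.81 348 [ 0.5575 -0.1874  0.0312] dir [0.988 0.149 0.035] ext [ 0.443 -0.205  0.027] [ 0.643 -0.174  0.034]
scene 0.49 1712 [ 0.5586 -0.1956  0.0268] dir [ 0.998  0.062 -0.021] ext [ 0.432 -0.204  0.029] [ 0.679 -0.188  0.024]
```

View pics/z.png

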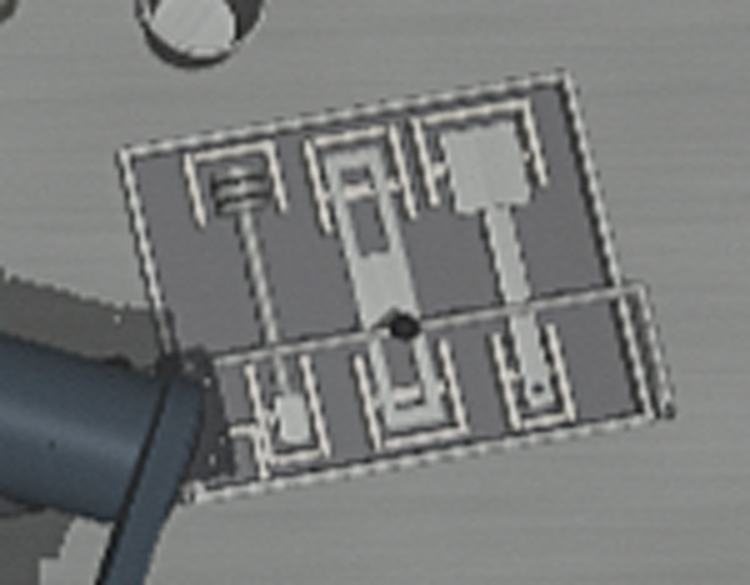

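The picture shows the piston, bracket and scraper in their compartments, heads in the far bays, and the bar lying over them with its knob at about (405,325).

```bash
python3 -c "
from h import *
print(job_done())"
```

```text
the job is handed in; nothing more can be done
None
```

The piston and scraper are in their compartments beside the bracket, the hold-down bar is swung down over them and released, and the job is handed in; the judge returned no verdict.

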